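# Check the screw cartons round on the index table

## Robot

A 6-joint arm with a two-finger parallel gripper is mounted at the origin on a cart in front of the work surface, level with it; the furniture and walls round the work are solid. World frame = base frame: x ahead of the robot, y to its left, z up, the work surface at z = 0. Lengths are in mm, angles in rad, forces in N, time in s.
With the tool pointing down it reaches from about 275 to 750 mm from the base axis. Payload 10.2 kg.
Tool frame: the origin (TCP) lies midway between the tips of the shut fingers; the grasp point (between the pads) lies 19 mm behind it (ctrl.tcp_to_grasp is the z of the grasp point in the tool frame, in mm); z points along the fingers, y is the direction in which the jaws open and shut (so a half turn about z gives the same grasp; the last joint's range is limited). The gripper opens to 85 mm and grips with 20 to 120 N. Pads are 22 mm wide; open, the fingers measure 114 mm over their backs; the gripper's body (76 mm by 85 mm) begins 54 mm behind the grasp point. The pads swing forward as they close: fully open they stand 13 mm farther back than shut.
Start: joints at [-1.57, 0.313, 1.498, -0, 1.331, -0.223], TCP at [116.503, -511.916, 231.294] pointing down, gripper open.
Joint ranges: [-2.94, 2.94], [-0.97, 2.17], [0.19, 2.56], [-1.23, 4.37], [0.02, 3.11], [-2.88, 2.88]. Speed limits (rad/s): [2.39, 2.39, 3.01, 3.14, 3.14, 3.14].

## Interface

Orientations are given as a unit quaternion [w, x, y, z].
In Python, from rig import sensors, capture, order, ctrl gives the robot as it stands. The module is installed in compiled form; this text tells all that it offers.
- The arm moves only by the tool play_rows, never from a script. Its argument "deltas" is a list of rows, each a list of 7 numbers: the shift along the world's x, y, z in units of 40 mm (1.0 is 40 mm), then the turn, a rotation vector about the world's x, y, z in units of 6 degrees (1.0 is 6 degrees), then the opening, from -1 (shut) to 1 (fully open). A call has 1 to 8 rows; each row shifts and turns the commanded pose from where the row before left it; what a row does not reach is not made up. A row lasts 1/12 s, in which the tool goes at most 41.7 mm and 7.16 degrees, less where a joint would pass 70% of its speed; a pose out of reach is approached as far as the arm can. A call is refused whole if a number of a shift passes 1 or a number of a turn 1, either way. A call with a gripper value outside its range is refused whole. The fingers move at their own pace and stop on an object; "squeeze" is the grip in N (left out, the last holds). Time passes only in rows, so rows that do not move let the fingers close. It gives the time, the measured TCP pose, the force and the opening at its end, in the units of the state.
- sensors.sense(): the state, without advancing time (a new reading comes with each control period).
- capture(name): name is "scene" or "top" or "wrist"; returns a dict with "pixels" (420x560x3 uint8, red, green, blue), "z_map" (420x560 float32, mm along the optical axis (not along the pixel's ray), 0 where there is no reading), "fx", "fy", "cx", "cy" (pixels), "eye" and "rotation" of the camera in the world; the wrist camera has in their place "tool_from_camera" (4x4, takes a point from camera to tool coordinates, whose origin is the TCP and whose axes are the flange's). Camera axes: x right, y down, z forward; pixel columns grow to the right and rows downward; lengths in mm; the calibration is good to about 2 mm. A picture is of the moment at which its call begins: read the wrist's pose just before it.
- order.finish_job(): hands the job in, once; it reports no verdict.
The state is a dict: "time_s": time; "joints": joint angles; "dq": joint speeds; "tau": joint torques, N m; "eef_pos": TCP position; "ee_rot": TCP orientation; "force": force on the tool from outside, world axes, zero at the start; "wrist_torque": the same for the moment, N m; "grip_width": opening from 0.0 (shut) to 1.0 (fully open).
Only numpy, scipy, OpenCV 4.12 (cv2) and the standard library are available. Lean on these libraries where they do the work, as an engineer would, in place of code of your own. Each camera call takes 0.05 s, during which the arm holds its last target. There are 200 camera calls.

## Task

Check the screw cartons on the rotary index table: push the table round anticlockwise one stop at a time, letting it rest a second at each, right round to its last (third) stop; as each carton comes to the pointer, hold the hand scanner still for a good second with its window aimed at the middle of the barcode on the carton's lid, about 8 cm away. Stand the checked cartons upright in the low tray. Finish with every carton in the tray, the scanner lying flat in the middle of its rubber mat and the table resting at its last stop, and tip no carton over on the way.

Things in the scene. Friction and masses are not known exactly. Their poses are not given: they have to be found in the camera images.
- index_table: Fixed grey pedestal of the rotary index table. Origin: on the worktop (z = 0) on the turning axis. Its disc is aluminium, 250 mm across, flat top 60 mm above the worktop, with four carton places (rubber patches, no rims) 75 mm from the axis, a quarter turn apart. The pedestal's -x side, towards the robot, carries a small upright pointer (71 mm high, 142 mm from the axis).
- table_disc (a joint): Angle of the disc, rad; grows anticlockwise seen from above. Starts at 0 (empty place at the pointer) and turns only anticlockwise, to stops at 1.571, 3.142 and 4.712 (ends at -0.2 and 4.91). A detent pulls it to the nearest stop: pushed past half way (0.785 rad) it runs on to the next one by itself. Up to about 8 N at a post turns it.
- push_post (a point): Middle of one of four alike upright steel push posts on the disc, 90 mm above the worktop (14 mm diameter, from the disc's top at 60 mm to 120 mm). They stand 112 mm from the axis, midway between the carton places, a quarter turn apart. This one is at angle joint + 3.927 rad in the pedestal's frame (anticlockwise from its x axis); it turns with the disc.
- reading_spot (a point): Centre of the carton place that is at the pointer, at the height of the disc's top (60 mm): 75 mm from the axis along the pedestal's -x. Fixed to the pedestal.
- carton_1: Loose screw carton (80 x 62 x 45 mm high, 0.15 to 0.4 kg; low red-and-white one) on the index table. Origin: centre of its underside; its x axis is its long side. Take it from above across its 62 mm width. Its place reaches the pointer at the first stop. May be absent (None).
- carton_2: Loose screw carton (86 x 62 x 61 mm high, 0.15 to 0.4 kg; tallest one, brown sides) on the index table. Origin: centre of its underside; its x axis is its long side. Take it from above across its 62 mm width. Its place reaches the pointer at the second stop. May be absent (None).
- carton_3: Loose screw carton (80 x 60 x 55 mm high, 0.15 to 0.4 kg; white sides with a dark band) on the index table. Origin: centre of its underside; its x axis is its long side. Take it from above across its 60 mm width. Its place reaches the pointer at the third stop. May be absent (None).
- label_1 (a point): Centre of the white barcode label (56 x 40 mm) on the lid of carton_1, on its top face. None if the carton is absent.
- label_2 (a point): Centre of the white barcode label (56 x 40 mm) on the lid of carton_2, on its top face. None if the carton is absent.
- label_3 (a point): Centre of the white barcode label (56 x 40 mm) on the lid of carton_3, on its top face. None if the carton is absent.
- scanner: Loose white-bodied hand scanner, 0.16 kg, on its mat: body 115 mm long (x from -66 to +50 mm), 42 mm wide (y), 32 mm high, with a black window head at its +x end (to x = 82 mm, 50 mm wide, 49 mm high). Origin: centre of its underside. Take it from above across its 42 mm width near x = 0; held level, its beam looks forward (+x) and 45 degrees down.
- scanner_eye: The scanner's black window, fixed to the scanner at x = 71, y = 0, z = 16 mm in the scanner's frame. Origin: centre of the window. Its x axis is the beam, pointing out of the window (scanner's +x and down at 45 degrees). It reads a label that lies on this axis, 50 to 120 mm out and no more than 15 mm aside.
- scanner_mat: Fixed black rubber mat, 200 x 90 x 3 mm, on the worktop behind the clamping jig. Origin: centre of its underside; x along its length.
- tray: Loose low open plywood tray, 160 (x) x 280 (y) x 24 mm high, walls and floor 5 mm. Origin: centre of its underside. Three cartons fit in a row along its y axis, long sides along y, 88 mm apart (the 86 mm long one in the middle).

How it is judged:
By the outcome, as a careful person would: the job done as asked, in the order asked, and still so for the second after the job is handed in, with the robot touching nothing.
Of carton_1, carton_2, carton_3 only 2 to 3 are there at a start; the rules pass over those that are not, and their reading is None.
At some moment in a run one of tray may be knocked a few centimetres aside while the robot is not near it.
It also fails if it takes over 210 s, if anything falls off the work surface, if the arm or the gripper's body presses on something with over 40 N, if the wrist force passes 120 N, or if a joint passes its speed limit or range.

## Working session

There is one attempt and no reset: what is moved stays moved. The work goes in short steps, Python scripts to look and compute and a tool call to move; the robot and the scene stay as the last step left them, time stands still between calls to the robot, and variables do not carry over. Pictures are saved under pics/ and viewed, about 12 in all and at most 16, crops included, and the job is handed in when it is done.

Besides the shell and the picture viewer there is one more tool, called as name(argument=value, ...) on one line, values as JSON. play_rows: Moves the arm, as the interface text tells. Its arguments: {"type":"object","properties":{"deltas":{"type":"array","items":{"type":"array","items":{"type":"number"}}},"squeeze":{"type":"number"}},"required":["deltas"]}

```bash
mkdir -p pics; cat > h.py <<'E'
import numpy as np, cv2
from scipy.spatial.transform import Rotation as R
from rig import sensors, capture, order, ctrl
def cam(name):
    s=sensors.sense(); c=capture(name)
    if name=="wrist":
        q=s["ee_rot"]; T=np.eye(4); T[:3,:3]=R.from_quat([q[1],q[2],q[3],q[0]]).as_matrix(); T[:3,3]=s["eef_pos"]
        M=T@np.array(c["tool_from_camera"]); c["R"]=M[:3,:3]; c["o"]=M[:3,3]
    else:
        c["R"]=np.array(c["rotation"]); c["o"]=np.array(c["eye"])
    return c
def save(c,f,box=None,k=1):
    im=c["pixels"][:,:,::-1]
    if box: im=im[box[1]:box[3],box[0]:box[2]]
    cv2.imwrite("pics/"+f,cv2.resize(im,None,fx=k,fy=k))
def ray(c,uv,z):
    uv=np.atleast_2d(uv).astype(float)
    d=np.c_[(uv[:,0]-c["cx"])/c["fx"],(uv[:,1]-c["cy"])/c["fy"],np.ones(len(uv))]@c["R"].T
    return c["o"]+d*((z-c["o"][2])/d[:,2])[:,None]
def cloud(c):
    z=c["z_map"]; v,u=np.indices(z.shape)
    P=np.stack([(u-c["cx"])/c["fx"]*z,(v-c["cy"])/c["fy"]*z,z],-1)@c["R"].T+c["o"]
    P[z<=0]=np.nan
    return P
def st():
    s=sensors.sense(); q=s["ee_rot"]; m=R.from_quat([q[1],q[2],q[3],q[0]]).as_matrix()
    print("t",round(s["time_s"],2),"p",np.round(s["eef_pos"],1),"yaxis",np.round(m[:,1],3),"z",np.round(m[:,2],3),"j",np.round(s["joints"],2),"F",np.round(s["force"],1),"g",round(s["grip_width"],3))
E
python3 - <<'E'
from h import *
st(); print(ctrl.tcp_to_grasp)
for n in("scene","top"):
    c=cam(n); save(c,n+"0.png",k=1.4); print(n,c["o"],c["R"].round(3).tolist(),c["fx"],c["cx"],c["cy"])
E
```

```text
t 0.0 p [ 116.5 -511.6  230.7] yaxis [ 0.222 -0.975 -0.001] z [-0.     0.001 -1.   ] j [-1.57  0.31  1.5  -0.    1.33 -0.22] F [-0.5 -0.8  0.5] g 1.001
-18.700000000000003
scene [-76.47520654 955.66629275 754.35121849] [0.13, -0.239, 0.838, -0.473] 440.013842010927 275.17341551720085 210.63832676170802
top [ 350.55438004   -6.33151721 1444.73450912] [0.033, -0.699, 0.714, -0.027] 425.857987594128 277.5289197510874 210.74398180178713
```

View pics/top0.png

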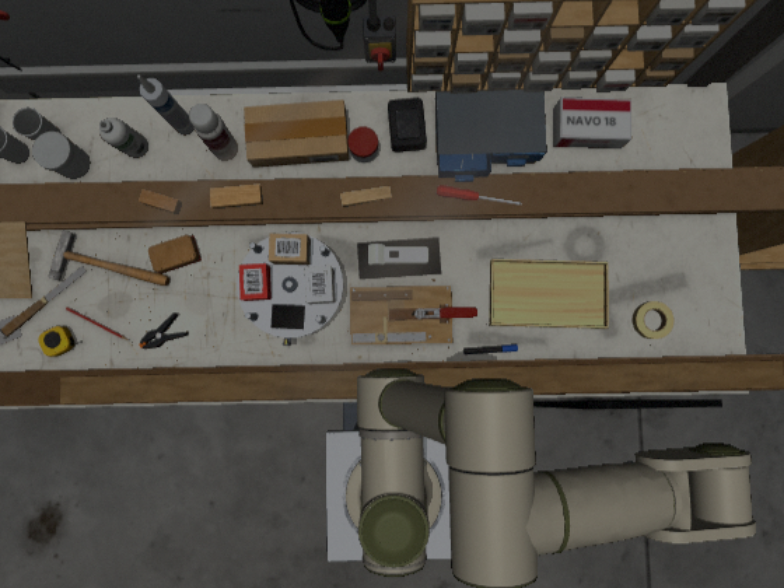

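View pics/scene0.png

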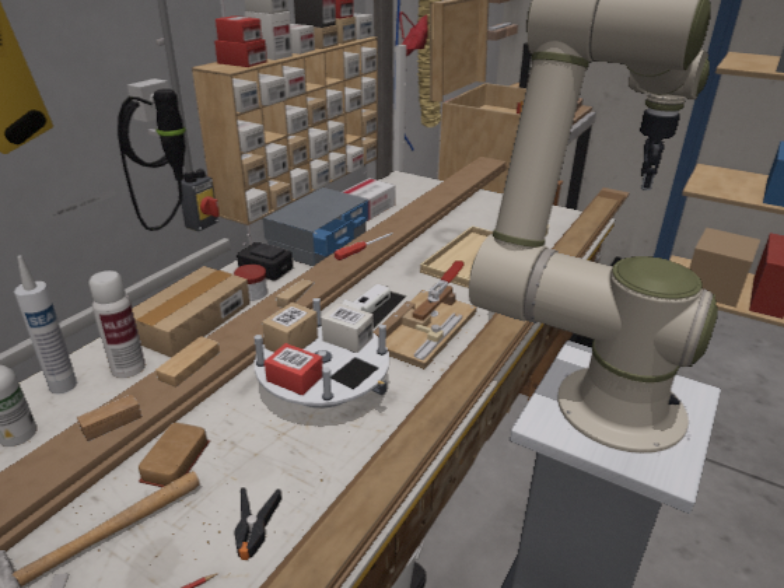

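```bash
python3 - <<'E'
import re
s=open('h.py').read()
s=s.replace('c["R"]=np.array(c["rotation"]);','q=c["rotation"]; c["R"]=R.from_quat([q[1],q[2],q[3],q[0]]).as_matrix();')
open('h.py','w').write(s)
from h import *
c=cam("top"); print(c["R"].round(3))
save(c,"top1.png",(165,150,445,250),2.8)
P=cloud(c)
for n,(u,v) in dict(disc=(207,192),mat=(262,190),scan=(285,181),tray=(390,210),c1=(181,201),c2=(205,177),c3=(229,204),head=(264,181),bench=(330,250)).items(): print(n,P[v,u].round(1))
E
```

```text
[[-0.021 -0.996  0.085]
 [-1.     0.022  0.007]
 [-0.008 -0.085 -0.996]]
disc [535.2 232.5  61.2]
mat [545.2  54.4   5.9]
scan [570.5 -24.3  31.1]
tray [ 467.6 -378.5    2.1]
c1 [501.9 306.6 109.6]
c2 [574.9 228.1 121.2]
c3 [488.2 153.9 118. ]
head [571.8  46.1  33. ]
bench [ 336.8 -170.9    1.5]
```

View pics/top1.png

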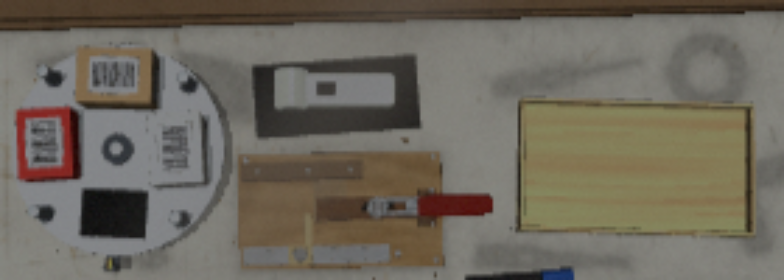

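```bash
cat >> h.py <<'E'
def comp(P,lo,hi,x0,x1,y0,y1):
    m=(P[...,2]>lo)&(P[...,2]<hi)&(P[...,0]>x0)&(P[...,0]<x1)&(P[...,1]>y0)&(P[...,1]<y1)
    m=cv2.morphologyEx(m.astype(np.uint8),cv2.MORPH_OPEN,np.ones((2,2),np.uint8))
    n,l,s,_=cv2.connectedComponentsWithStats(m)
    if n<2: return None
    return P[l==1+np.argmax(s[1:,4])]
def rect(Q):
    (cx,cy),(w,h),a=cv2.minAreaRect(Q[:,:2].astype(np.float32))
    if w<h: w,h,a=h,w,a+90
    return np.round([cx,cy,w,h,(a+90)%180-90,np.median(Q[:,2])],1)
def tray(c):
    P=cloud(c); return rect(comp(P,12,60,330,620,-600,-90)) 
E
python3 - <<'E'
from h import *
c=cam("top"); P=cloud(c)
Q=comp(P,54,66,330,650,60,390); print("disc",cv2.minEnclosingCircle(Q[:,:2].astype(np.float32)),np.median(Q[:,2]))
for n,b in dict(c1=(98,112,430,560,265,350),c2=(113,130,530,640,180,270),c3=(106,124,420,560,100,190),scanbody=(22,40,540,605,-70,80),scanhead=(40,60,530,610,0,100),tray=(12,40,370,560,-560,-200)).items():
    Q=comp(P,*b); print(n,None if Q is None else rect(Q), None if Q is None else len(Q))
print("hub",ray(c,(207.1,203.2),65))
# posts at 120
for u,v in((50,72),(187,80),(40,211),(180,216)): print("post",ray(c,(u/2.8+165,v/2.8+150),120).round(1))
print("pointer",ray(c,(111/2.8+165,262/2.8+150),60).round(1))
# mat : dark mask
g=c["pixels"].max(2); m=((g<75)).astype(np.uint8); m[:, :250]=0; m[:,320:]=0; m[:165]=0; m[202:]=0
w=(c["pixels"].min(2)>130).astype(np.uint8); 
v,u=np.nonzero(m); print("mat",rect(ray(c,np.c_[u,v],3)))
E
```

```text
disc ((492.24688720703125, 231.40536499023438), 128.7477264404297) nan
c1 [502.6 311.4  77.   67.7   2.3   nan] 497
c2 [nan nan nan  0. nan nan] 531
c3 [492.7 158.7  78.7  58.    2.6   nan] 489
scanbody [565.2 -27.4  87.   38.3  88.8   nan] 285
scanhead [568.1  27.1  44.4  23.1  -2.3   nan] 93
tray [ 461.6 -523.7  157.    21.7   -1.7    nan] 133
hub [[497.88608746 231.79552256  65.        ]]
post [[580.7 298.1 120. ]]
post [[568.2 144.  120. ]]
post [[424.5 309.7 120. ]]
post [[415.5 153.7 120. ]]
pointer [[366.8 241.6  60. ]]
mat [564.  -22.6 199.9  88.7 -87.8   3. ]
```

play_rows(deltas=[[0.48,0.85,0.32,0,0,1,1],[0.48,0.85,0.32,0,0,1,1],[0.48,0.85,0.32,0,0,1,1],[0.48,0.85,0.32,0,0,1,1],[0.48,0.85,0.32,0,0,1,1],[0.48,0.85,0.32,0,0,1,1],[0.48,0.85,0.32,0,0,1,1],[0.48,0.85,0.32,0,0,1,1]])

```text
time_s: 0.87
eef_pos: [270.4, -238.0, 334.3]
ee_rot: [0.0, 0.861, 0.508, 0.0]
force: [0.6, -0.4, 0.3]
grip_width: 0.997
```

play_rows(deltas=[[0.48,0.85,0.32,0,0,1,1],[0.48,0.85,0.32,0,0,1,1],[0.48,0.85,0.32,0,0,1,1],[0.48,0.85,0.32,0,0,1,1],[0.48,0.85,0.32,0,0,1,1],[0.48,0.85,0.32,0,0,0,1],[0.48,0.85,0.32,0,0,0,1],[0,0,0,0,0,0,1]])

```text
time_s: 1.53
eef_pos: [406.3, 3.1, 425.0]
ee_rot: [0.001, 0.699, 0.715, 0.001]
force: [-0.3, -1.4, -0.4]
grip_width: 0.999
```

```bash
sed -i 's/    return P\[l==1+np.argmax(s\[1:,4\])\]/    Q=P[l==1+np.argmax(s[1:,4])]; return Q[~np.isnan(Q[:,0])]/' h.py; python3 - <<'E'
from h import *
st()
c=cam("wrist"); save(c,"w0.png",k=1.4); print(c["o"],c["R"].round(2),c["fx"],c["tool_from_camera"])
E
```

```text
t 1.53 p [406.3   3.1 425. ] yaxis [1.    0.022 0.003] z [ 0.003  0.001 -1.   ] j [-0.28 -0.02  1.39  0.    1.77 -0.31] F [-0.3 -1.4 -0.4] g 0.999
[403.96991553  72.28734838 566.82107584] [[ 1.    0.02  0.01]
 [ 0.02 -0.96 -0.27]
 [ 0.    0.27 -0.96]] 328.30263930287276 [[ 1.02844700e-03 -9.61796643e-01 -2.73762963e-01  6.93396988e+01]
 [ 9.99998622e-01  1.34598754e-03 -9.72084427e-04 -3.09316961e-01]
 [ 1.30342908e-03 -2.73761586e-01  9.61796701e-01 -1.41785747e+02]
 [ 0.00000000e+00  0.00000000e+00  0.00000000e+00  1.00000000e+00]]
```

View pics/w0.png

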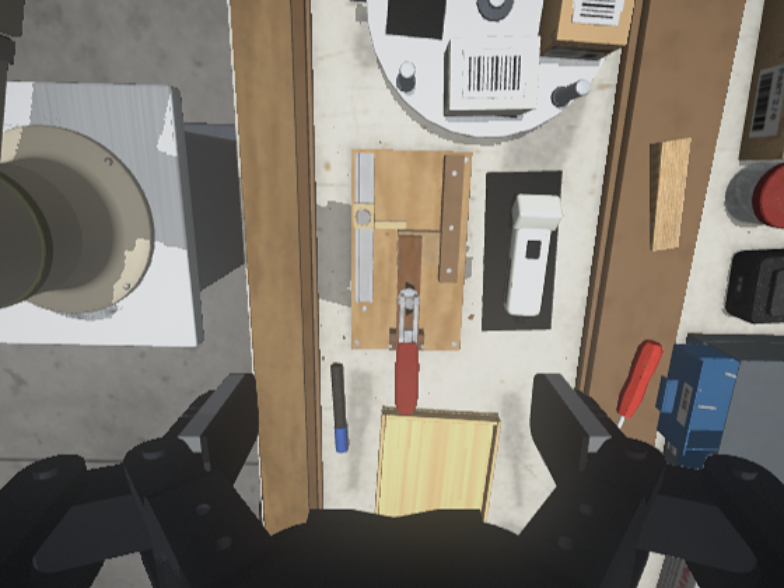

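play_rows(deltas=[[0.2,1,0,0,0,-0.2,1],[0.2,1,0,0,0,0,1],[0.2,1,0,0,0,0,1],[0.2,1,0,0,0,0,1],[0.2,0.5,0,0,0,0,1],[0,0,0,0,0,0,1],[0,0,0,0,0,0,1]])

```text
time_s: 2.17
eef_pos: [444.6, 177.7, 422.6]
ee_rot: [-0.0, 0.709, 0.705, -0.001]
force: [0.6, 0.1, -1.3]
grip_width: 0.999
```

```bash
python3 - <<'E'
from h import *
st()
c=cam("wrist"); save(c,"w1.png",k=1.4); P=cloud(c)
for n,b in dict(c1=(98,112,430,560,250,350),c2=(113,130,530,640,180,275),c3=(106,124,420,560,100,190),body=(26,38,540,605,-90,80),all=(10,60,530,610,-90,100),head=(40,60,530,610,0,100)).items():
    Q=comp(P,*b); print(n,None if Q is None else rect(Q), None if Q is None else len(Q))
Q=comp(P,54,66,330,650,60,390); h=Q[:,:2].astype(np.float32);print("disc",cv2.minEnclosingCircle(h),np.median(Q[:,2]))
m=(c["pixels"].max(2)<70)&(P[...,2]<12)&(P[...,0]>500)&(P[...,0]<625)&(P[...,1]>-140)&(P[...,1]<100)
n,l,s,_=cv2.connectedComponentsWithStats(m.astype(np.uint8)); k=1+np.argmax(s[1:,4]); v,u=np.nonzero(l==k); print("mat",rect(ray(c,np.c_[u,v],3)))
# posts: top height
m=(P[...,2]>117)&(P[...,2]<124)&(np.hypot(P[...,0]-497,P[...,1]-228)>95)&(np.hypot(P[...,0]-497,P[...,1]-228)<135)
n,l,s,ct=cv2.connectedComponentsWithStats(m.astype(np.uint8))
for i in range(1,n):
    if s[i,4]>12: print("post",np.nanmean(P[l==i],0).round(1),s[i,4])
E
```

```text
t 2.17 p [444.6 177.7 422.6] yaxis [ 1.    -0.006 -0.002] z [-0.002 -0.001 -1.   ] j [ 0.14  0.16  1.21 -0.    1.78  0.14] F [ 0.6  0.1 -1.3] g 0.999
c1 [515.3 316.5 103.1  78.5   2.6 104.3] 3174
c2 [599.3 218.5 108.6 107.   -2.3 120.2] 3172
c3 [505.  142.1 100.4  92.3   2.5 114.3] 2428
body [573.6 -47.9 125.3  50.9 -89.5  33.6] 1169
all [578.2 -31.  159.2  65.2 -89.2  34.1] 1883
head [580.1  24.2  69.3  29.2 -16.9  45.7] 310
disc ((509.2804870605469, 226.55381774902344), 138.86444091796875) 59.12796869447607
mat [530.5  68.9  41.5  16.1  28.    3. ]
post [425.  316.3 118.8] 100
post [582.6 305.8 118.7] 98
post [597.8 226.7 120. ] 915
post [414.6 158.9 118.9] 72
post [572.  148.6 118.7] 76
```

View pics/w1.png

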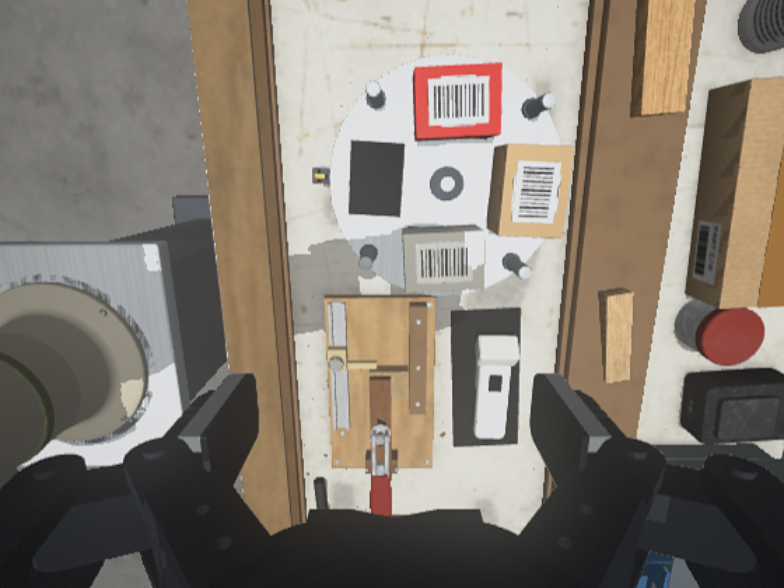

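```bash
python3 - <<'E'
from h import *
c=cam("wrist")
f=lambda L,z: ray(c,np.array(L)/1.4,z).round(1)
M=f([(451,310),(519,308),(521,443),(453,446)],3); print("mat",M,M.mean(0))
print("hub",f([(447,183)],66)); print("patch",f([(350,141),(404,144),(400,216),(349,214)],60).mean(0),f([(377,179)],60)); print("pointer",f([(320,175)],71))
b=c["pixels"][210:320,320:375]
m=(b.min(2)>150).astype(np.uint8); n,l,s,_=cv2.connectedComponentsWithStats(m); k=1+np.argmax(s[1:,4]); print(s[k])
for r in range(0,110,6):
    u=np.nonzero(l[r]==k)[0]
    if len(u): print(r+210,u.min()+320,u.max()+320, ray(c,[(u.min()+319.5,r+210),(u.max()+320.5,r+210)],32)[:,:2].round(1).tolist())
cv2.imwrite("pics/s.png",cv2.resize(c["pixels"][200:325,310:385,::-1],None,fx=4,fy=4))
E
```

```text
mat [[ 515.4   71.9    3. ]
 [ 602.1   74.1    3. ]
 [ 618.3 -122.7    3. ]
 [ 523.7 -127.     3. ]] [564.875 -25.925   3.   ]
hub [[499.4 231.3  66. ]]
patch [424.25  235.225  60.   ] [[425.6 235.8  60. ]]
pointer [[367.  240.4  71. ]]
[   0    0   55  110 2853]
210 324 374 [[513.5, 101.0], [599.1, 100.5]]
216 328 374 [[520.5, 90.5], [599.9, 90.0]]
222 372 374 [[595.5, 79.4], [600.6, 79.4]]
228 372 374 [[596.3, 68.7], [601.4, 68.7]]
234 320 374 [[507.8, 58.4], [602.2, 57.8]]
240 320 374 [[508.1, 47.4], [603.0, 46.9]]
246 320 374 [[508.4, 36.3], [603.7, 35.8]]
252 320 374 [[508.7, 25.1], [604.5, 24.6]]
258 320 374 [[509.0, 13.8], [605.3, 13.3]]
264 320 374 [[509.2, 2.4], [606.2, 1.8]]
270 320 374 [[509.5, -9.2], [607.0, -9.7]]
276 320 374 [[509.8, -20.9], [607.8, -21.4]]
282 320 374 [[510.1, -32.7], [608.7, -33.2]]
288 320 374 [[510.4, -44.7], [609.5, -45.2]]
294 320 374 [[510.7, -56.8], [610.4, -57.3]]
300 320 374 [[511.1, -69.0], [611.2, -69.5]]
306 320 374 [[511.4, -81.4], [612.1, -81.9]]
312 320 374 [[511.7, -93.9], [613.0, -94.4]]
318 320 374 [[512.0, -106.5], [613.9, -107.0]]
```

View pics/s.png

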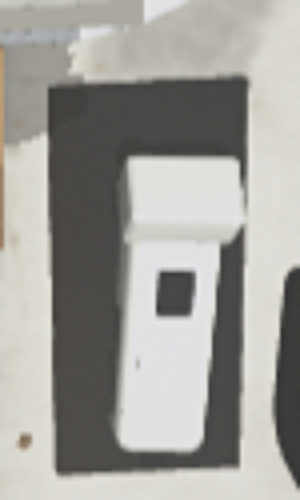

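```bash
python3 - <<'E'
from h import *
c=cam("wrist")
f=lambda L,z: ray(c,np.array(L)/4+[310,200],z).round(1)
M=f([(50,87),(247,77),(241,465),(57,472)],3); print("mat",M,M.mean(0))
A=f([(131,290),(216,290),(119,430),(205,430),(162,447),(174,250)],32); print(A)
a,b=A[:2].mean(0),A[2:4].mean(0); print(a,b,"yaw",np.degrees(np.arctan2(a[1]-b[1],a[0]-b[0])))
H=f([(130,160),(240,160),(240,226),(130,226)],49); print(H,H.mean(0))
E
```

```text
mat [[ 516.2   70.9    3. ]
 [ 604.1   75.     3. ]
 [ 614.6 -122.9    3. ]
 [ 525.  -126.2    3. ]] [564.975 -25.8     3.   ]
[[551.1 -14.7  32. ]
 [588.8 -15.   32. ]
 [548.6 -85.2  32. ]
 [588.1 -85.4  32. ]
 [568.8 -94.1  32. ]
 [569.1   4.4  32. ]]
[569.95 -14.85  32.  ] [568.35 -85.3   32.  ] yaw 88.69897103573845
[[544.6  53.1  49. ]
 [590.6  52.8  49. ]
 [592.6  23.   49. ]
 [545.9  23.3  49. ]] [568.425  38.05   49.   ]
```

play_rows(deltas=[[-0.5,-0.16,-0.8,0,0,0,-1],[-0.5,-0.16,-0.8,0,0,0,-1],[-0.52,-0.15,-0.8,0,0,0,-1],[0,0,-1,0,0,0,-1],[0,0,-1,0,0,0,-1],[0,0,-1,0,0,0,-1],[0,0,0,0,0,0,-1],[0,0,0,0,0,0,-1]])

```text
time_s: 2.98
eef_pos: [383.5, 158.5, 207.7]
ee_rot: [-0.001, 0.71, 0.704, -0.001]
force: [-0.2, 0.5, 0.5]
grip_width: -0.003
```

play_rows(deltas=[[0,0,-0.8,0,0,0,-1],[0,0,-0.8,0,0,0,-1],[0,0,-0.8,0,0,0,-1],[0,0,-0.6,0,0,0,-1],[0,0,0,0,0,0,-1],[0,0,0,0,0,0,-1]])

```text
time_s: 3.48
eef_pos: [385.3, 159.2, 89.3]
ee_rot: [0.001, 0.71, 0.705, 0.001]
force: [0.0, -0.0, 0.2]
grip_width: 0.003
```

```bash
python3 - <<'E'
from h import *
st()
c=cam("wrist"); save(c,"w2.png",k=1.2)
E
```

```text
t 3.48 p [385.3 159.2  89.3] yaxis [ 1.    -0.007  0.002] z [ 0.002  0.    -1.   ] j [ 0.11  0.27  1.99 -0.    0.89  0.12] F [ 0.  -0.   0.2] g 0.003
```

View pics/w2.png

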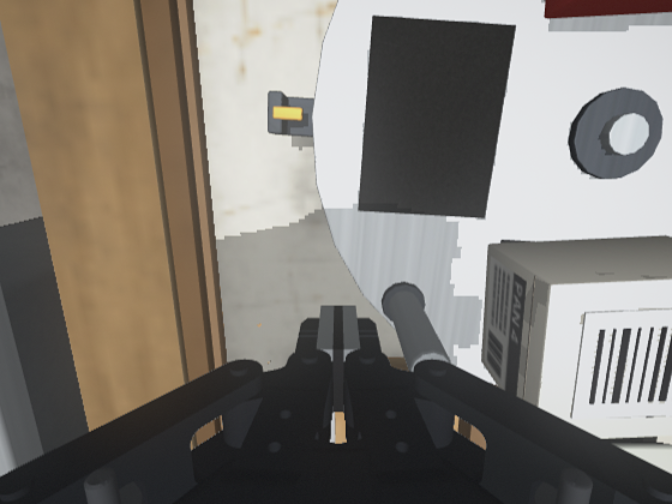

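play_rows(deltas=[[0.2,-0.1,0,0,0,0,-1],[0.3,-0.2,0,0,0,0,-1],[0.2,-0.15,0,0,0,0,-1],[0.22,-0.13,0,0,0,0,-1],[0.22,-0.1,0,0,0,0,-1],[0.23,-0.1,0,0,0,0,-1],[0.24,-0.07,0,0,0,0,-1],[0.24,-0.07,0,0,0,0,-1]])

```text
time_s: 4.2
eef_pos: [457.2, 120.9, 88.0]
ee_rot: [-0.001, 0.709, 0.705, -0.002]
force: [-7.3, -5.4, -3.3]
grip_width: -0.003
```

play_rows(deltas=[[0.24,0,0,0,0,0,-1],[0.24,0,0,0,0,0,-1],[0.24,0,0,0,0,0,-1],[0,0,0,0,0,0,-1],[0,0,0.6,0,0,0,-1],[0,0,1,0,0,0,-1],[0,0,1,0,0,0,-1],[0,0,1,0,0,0,-1]])

```text
time_s: 4.87
eef_pos: [486.3, 122.2, 234.5]
ee_rot: [0.001, 0.709, 0.705, 0.001]
force: [0.7, 0.2, 0.0]
grip_width: -0.001
```

```bash
python3 - <<'E'
from h import *
st()
c=cam("scene"); save(c,"s2.png",(150,150,420,330),2.5)
E
```

```text
t 4.87 p [486.3 122.2 234.5] yaxis [ 1.    -0.007  0.002] z [ 0.002 -0.    -1.   ] j [ 0.01  0.26  1.56 -0.    1.32  0.02] F [0.7 0.2 0. ] g -0.001
```

View pics/s2.png

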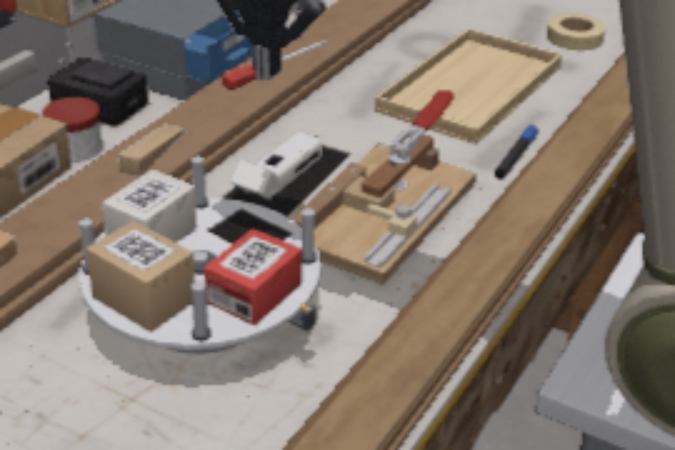

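play_rows(deltas=[[0.411,-0.746,-0.4,0,0,-0.15,0.5],[0.411,-0.746,-0.4,0,0,0,0.5],[0.411,-0.746,-0.4,0,0,0,0.5],[0.411,-0.746,-0.4,0,0,0,0.5],[0.411,-0.746,-0.4,0,0,0,0.5],[0,0,-0.8,0,0,0,0.5],[0,0,0,0,0,0,0.5],[0,0,0,0,0,0,0.5]])

```text
time_s: 5.58
eef_pos: [568.2, -26.6, 119.4]
ee_rot: [-0.001, 0.715, 0.699, -0.0]
force: [0.7, 0.4, 0.5]
grip_width: 0.751
```

```bash
python3 - <<'E'
from h import *
st()
c=cam("wrist"); save(c,"w3.png",k=1.3)
E
```

```text
t 5.58 p [568.2 -26.6 119.4] yaxis [ 1.    -0.023 -0.002] z [-0.002  0.001 -1.   ] j [-0.25  0.52  1.51  0.    1.12 -0.23] F [0.7 0.4 0.5] g 0.751
```

View pics/w3.png

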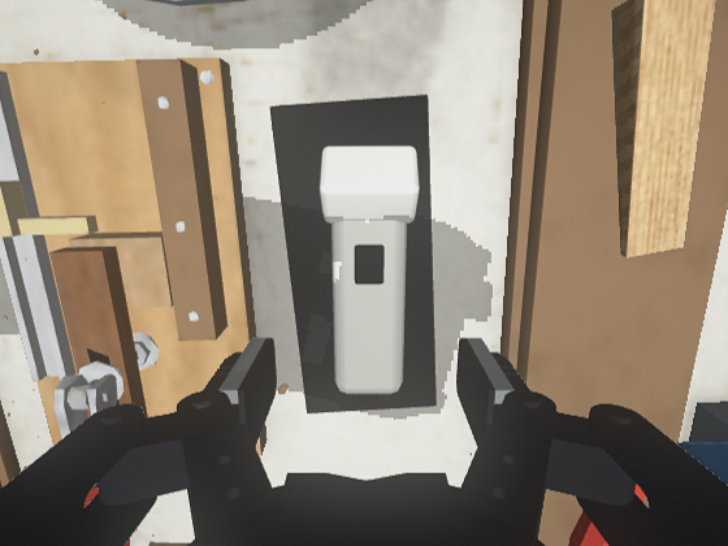

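```bash
python3 - <<'E'
from h import *
c=cam("wrist")
f=lambda L,z: ray(c,np.array(L)/1.3,z).round(1)
print(f([(369,146)],52),f([(367,393)],34),f([(334,300),(405,300)],35),f([(272,107),(428,95),(437,404),(308,412)],3),f([(272,107),(428,95),(437,404),(308,412)],3).mean(0))
E
```

```text
[[571.5  47.8  52. ]] [[567.8 -94.2  34. ]] [[550.4 -34.2  35. ]
 [590.4 -35.1  35. ]] [[ 517.2   71.2    3. ]
 [ 605.6   75.6    3. ]
 [ 615.6 -122.3    3. ]
 [ 526.2 -126.8    3. ]] [566.15  -25.575   3.   ]
```

play_rows(deltas=[[0,0,-0.8,0,0,0,0.5],[0,0,-0.8,0,0,0,0.5],[0,0,-0.7,0,0,0,0.5],[0,0,-0.6,0,0,0,0.5],[0,0,0,0,0,0,0.5],[0,0,0,0,0,0,-1],[0,0,0,0,0,0,-1],[0,0,0,0,0,0,-1]], squeeze=40)

```text
time_s: 6.35
eef_pos: [570.3, -26.8, 6.1]
ee_rot: [0.002, 0.715, 0.699, 0.001]
force: [-0.5, 2.4, 8.7]
grip_width: 0.482
```

play_rows(deltas=[[0,0,0,0,0,0,-1],[0,0,0,0,0,0,-1],[0,0,0,0,0,0,-1],[0,0,0,0,0,0,-1]])

```text
time_s: 6.68
eef_pos: [570.3, -26.8, 6.1]
ee_rot: [0.002, 0.715, 0.699, 0.001]
force: [-0.2, 1.9, 8.0]
grip_width: 0.485
```

```bash
cat >> h.py <<'E'
def label(c,z,near=(424.5,236.5)):
    """white label blob near the reading spot, on plane z"""
    v,u=np.indices(c["z_map"].shape); G=ray(c,np.c_[u.ravel(),v.ravel()],z).reshape(*u.shape,3)
    d=np.hypot(G[...,0]-near[0],G[...,1]-near[1])<45
    zz=np.abs(cloud(c)[...,2]-z)<12
    return d&zz,G
E
python3 - <<'E'
from h import *
for n in("top","scene"):
    c=cam(n); m,G=label(c,105); p=c["pixels"].astype(int)
    red=(p[...,0]-p[...,1]>50)&m; lab=m&~red
    lab=cv2.morphologyEx(lab.astype(np.uint8),cv2.MORPH_CLOSE,np.ones((5,5)))
    k,l,s,_=cv2.connectedComponentsWithStats(lab); i=1+np.argmax(s[1:,4])
    print(n,m.sum(),red.sum(),s[i],"label",rect(G[l==i]),"lid",rect(G[m]))
    save(c,f"l1{n}.png",(130,140,330,320) if n=="top" else(150,200,330,330),3)
E
```

```text
top 410 164 [190 215  27  18 295] label [428.7 238.7  81.5  53.6 -87.2 105. ] lid [426.4 238.3  82.5  60.   88.7 105. ]
scene 527 278 [240 244  29  16 265] label [425.1 232.5  67.6  43.3 -88.1 105. ] lid [419.4 239.7  83.   70.  -88.9 105. ]
```

play_rows(deltas=[[0,0,0.4,0,0,0,-1],[0,0,0.8,0,0,0,-1],[0,0,0.8,0,0,0,-1],[0,0,0.8,0,0,0,-1],[0,0,0.8,0,0,0,-1],[-0.3,0.27,0,0,0,0,-1],[-0.6,0.56,0,0,0,0,-1],[-0.6,0.56,0,0,0,0,-1]])

```text
time_s: 7.45
eef_pos: [508.3, 29.1, 148.9]
ee_rot: [0.001, 0.715, 0.699, 0.001]
force: [0.2, 0.5, -1.4]
grip_width: 0.484
```

play_rows(deltas=[[-0.6,0.56,0,0,0,0,-1],[-0.6,0.56,0,0,0,0,-1],[-0.6,0.56,0,0,0,0,-1],[-0.4,0.38,0,0,0,0,-1],[0,0,0,0,0,0,-1],[0,0,0,0,0,0,-1]])

```text
time_s: 7.95
eef_pos: [420.6, 111.8, 148.7]
ee_rot: [0.001, 0.714, 0.7, 0.001]
force: [-0.2, -0.4, -1.3]
grip_width: 0.48
```

```bash
python3 - <<'E'
from h import *
st()
c=cam("scene"); save(c,"s3.png",(150,130,420,330),2.5)
E
```

```text
t 7.95 p [420.6 111.8 148.7] yaxis [ 1.    -0.021  0.003] z [ 0.003 -0.    -1.   ] j [-0.01  0.21  1.87 -0.    1.06  0.01] F [-0.2 -0.4 -1.3] g 0.48
```

View pics/s3.png

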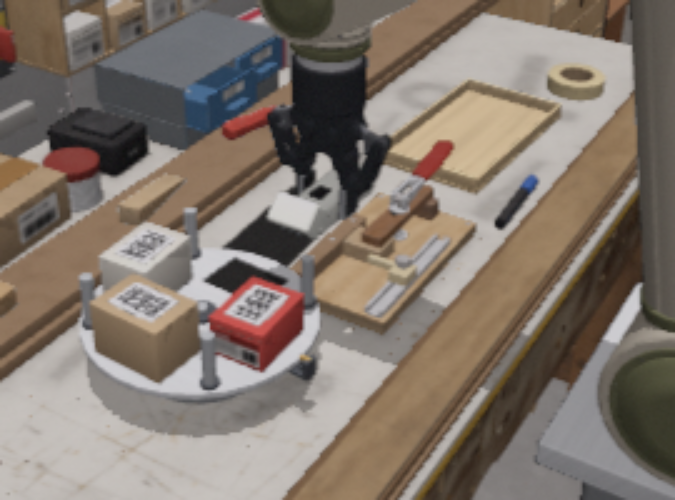

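play_rows(deltas=[[0,0,0,0,0,0,-1],[0,0,0,0,0,0,-1],[0,0,0,0,0,0,-1],[0,0,0,0,0,0,-1],[0,0,0,0,0,0,-1],[0,0,0,0,0,0,-1],[0,0,0,0,0,0,-1],[0,0,0,0,0,0,-1]])

```text
time_s: 8.67
eef_pos: [420.7, 111.3, 147.3]
ee_rot: [-0.0, 0.715, 0.699, -0.0]
force: [-0.6, -1.3, -0.9]
grip_width: 0.487
```

play_rows(deltas=[[0,0,0,0,0,0,-1],[0,0,0,0,0,0,-1],[0,0,0,0,0,0,-1],[0,0,0,0,0,0,-1],[0,0,0,0,0,0,-1],[0,0,0,0,0,0,-1],[0,0,0,0,0,0,-1],[0,0,0,0,0,0,-1]])

```text
time_s: 9.33
eef_pos: [420.7, 111.3, 147.3]
ee_rot: [0.0, 0.715, 0.699, 0.0]
force: [0.3, -0.4, -1.7]
grip_width: 0.49
```

```bash
cat >> h.py <<'E'
def scanpose(c):
    """height of held scanner's top along its length, and where its front/rear lie"""
    P=cloud(c); p=sensors.sense()["eef_pos"]
    for dy in range(-70,90,10):
        m=(np.abs(P[...,0]-p[0])<12)&(np.abs(P[...,1]-p[1]-dy)<4)&(P[...,2]>p[2]-20)&(P[...,2]<p[2]+70)&(c["pixels"].min(2)>110)
        if m.sum()>5: print(dy,(np.median(P[...,2][m])-p[2]).round(1),m.sum())
    m=(np.abs(P[...,0]-p[0])<18)&(P[...,2]>p[2]+10)&(P[...,2]<p[2]+60)&(c["pixels"].min(2)>110)&(np.abs(P[...,1]-p[1])<110)
    print("y ext",np.percentile(P[...,1][m]-p[1],[0.5,99.5]).round(1))
E
python3 - <<'E'
from h import *
st(); c=cam("wrist"); scanpose(c); m,G=label(c,105); p=c["pixels"].astype(int)
lab=m&(p.min(2)>0)&~(p[...,0]-p[...,1]>50); print(m.sum(),rect(G[lab]),rect(G[m]))
E
```

```text
t 9.33 p [420.7 111.3 147.3] yaxis [ 1.    -0.022  0.   ] z [ 0.  0. -1.] j [-0.01  0.21  1.87  0.    1.06  0.01] F [ 0.3 -0.4 -1.7] g 0.49
-30 28.0 288
-20 28.1 964
-10 28.1 1033
0 28.2 831
10 28.2 396
20 28.1 441
30 28.1 1359
40 30.7 1193
50 41.2 1620
60 39.5 2205
70 29.6 1834
y ext [-27.6  74.9]
10583 [419.6 217.1  52.2  42.4   1.  105. ] [424.2 217.7  61.2  43.    1.8 105. ]
```

play_rows(deltas=[[0,0,0,0,0,0,-1],[0,0,0,0,0,0,-1],[0,0,0,0,0,0,-1],[0,0,0,0,0,0,-1],[0,0,0,0,0,0,-1],[0.3,-0.28,0.1,0,0,0,-1],[0.6,-0.56,0,0,0,0,-1],[0.6,-0.56,0,0,0,0,-1]])

```text
time_s: 10.05
eef_pos: [481.3, 54.9, 151.7]
ee_rot: [0.0, 0.714, 0.7, 0.0]
force: [0.5, 0.5, -1.5]
grip_width: 0.482
```

play_rows(deltas=[[0.6,-0.56,0,0,0,0,-1],[0.6,-0.56,0,0,0,0,-1],[0.6,-0.56,0,0,0,0,-1],[0.36,-0.33,0,0,0,0,-1],[0,0,-0.8,0,0,0,-1],[0,0,-0.8,0,0,0,-1],[0,0,-0.8,0,0,0,-1],[0,0,-0.5,0,0,0,-1]])

```text
time_s: 10.72
eef_pos: [565.7, -24.9, 32.0]
ee_rot: [-0.002, 0.715, 0.699, -0.001]
force: [-0.2, -0.2, -1.6]
grip_width: 0.482
```

play_rows(deltas=[[0,0,-0.4,0,0,0,-1],[0,0,-0.2,0,0,0,-1],[0,0,0,0,0,0,-1],[0,0,0,0,0,0,-1]])

```text
time_s: 11.05
eef_pos: [567.4, -25.2, 11.8]
ee_rot: [0.0, 0.715, 0.699, 0.0]
force: [0.0, -0.0, -0.9]
grip_width: 0.485
```

play_rows(deltas=[[0,0,-0.12,0,0,0,-1],[0,0,0,0,0,0,-1],[0,0,0,0,0,0,0.5],[0,0,0,0,0,0,0.5],[0,0,0,0,0,0,0.5],[0,0,0.4,0,0,0,0.5],[0,0,0.9,0,0,0,0.5],[0,0,1,0,0,0,0.5]])

```text
time_s: 11.72
eef_pos: [566.1, -24.9, 98.5]
ee_rot: [-0.002, 0.715, 0.699, -0.001]
force: [0.4, -0.1, 1.1]
grip_width: 0.747
```

play_rows(deltas=[[0,0,1,0,0,0,1],[-0.3,0.5,0.8,0,0,-0.42,1],[-0.4,0.7,0.5,0,0,0,1],[-0.4,0.7,0.3,0,0,0,1],[-0.4,0.7,0,0,0,0,1],[-0.4,0.7,0,0,0,0,1],[0,0,0,0,0,0,1],[0,0,0,0,0,0,1]])

```text
time_s: 12.38
eef_pos: [490.7, 107.8, 203.1]
ee_rot: [0.0, 0.729, 0.684, 0.0]
force: [0.3, -0.2, -0.7]
grip_width: 0.999
```

```bash
python3 - <<'E'
from h import *
st(); c=cam("wrist"); save(c,"w4.png",k=1.3)
m,G=label(c,105); p=c["pixels"].astype(int); P=cloud(c)
v,u=np.indices(m.shape); 
for n,z,mm in(("red",105,(p[...,0]-p[...,1]>70)),("white",105,(p.min(2)>120))):
    q=m&mm&(np.abs(P[...,2]-z)<4); print(n,q.sum(),rect(G[q]))
P2=cloud(c); Q=comp(P2,25,60,530,610,-100,70); print("scanner",rect(Q))
t=cam("top"); print("tray",tray(t))
Pt=cloud(t); q=(Pt[...,1]<-210)&(Pt[...,1]>-560)&(Pt[...,0]>350)&(Pt[...,0]<600)&(Pt[...,2]>15)&(Pt[...,2]<40); print(rect(Pt[q]))
E
```

```text
t 12.38 p [490.7 107.8 203.1] yaxis [ 0.998 -0.064  0.001] z [ 0.001 -0.    -1.   ] j [-0.02  0.29  1.61 -0.    1.24  0.05] F [ 0.3 -0.2 -0.7] g 0.999
red 3738 [424.3 227.9  61.9  61.2 -88.2 105. ]
white 4207 [419.6 231.8  52.1  52.1   2.1 105. ]
scanner [573.8  -1.3 240.6  68.3 -85.9  34.2]
tray [ 383.  -122.5   58.7   57.5   89.7   17.8]
[ 469.3 -381.1  282.1  160.5   87.3   22.6]
```

View pics/w4.png

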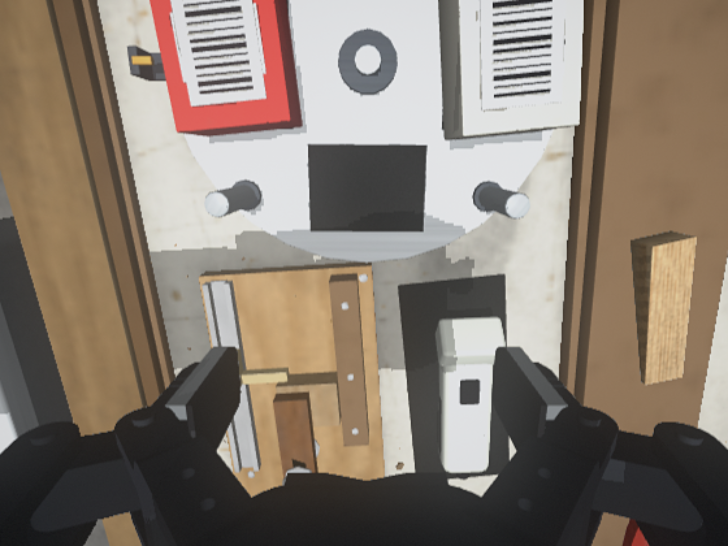

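play_rows(deltas=[[-0.4,0.8,0,0,0,0,1],[-0.4,0.8,0,0,0,0,1],[-0.4,0.8,0,0,0,0,1],[-0.4,0.8,0,0,0,0,1],[-0.05,0.03,-0.5,0,0,0,1],[0,0,-0.8,0,0,0,1],[0,0,-0.8,0,0,0,1],[0,0,-0.6,0,0,0,1]])

```text
time_s: 13.15
eef_pos: [425.1, 235.2, 92.3]
ee_rot: [-0.0, 0.731, 0.683, -0.001]
force: [0.2, -0.5, -1.2]
grip_width: 1.0
```

play_rows(deltas=[[0,0,-0.4,0,0,0,1],[0,0,-0.2,0,0,0,1],[0,0,-0.1,0,0,0,1],[0,0,0,0,0,0,-1],[0,0,0,0,0,0,-1],[0,0,0,0,0,0,-1],[0,0,0,0,0,0,-1],[0,0,0,0,0,0,-1]])

```text
time_s: 13.82
eef_pos: [425.9, 236.2, 67.7]
ee_rot: [0.001, 0.73, 0.683, 0.001]
force: [-1.0, -0.8, 7.1]
grip_width: 0.736
```

play_rows(deltas=[[0,0,0,0,0,0,-1],[0,0,0.2,0,0,0,-1],[0,0,0.4,0,0,0,-1],[0,0,0.6,0,0,0,-1],[0,0,0.8,0,0,0,-1],[0,0,0.8,0,0,0,-1],[0,0,0,0,0,0,-1],[0,0,0,0,0,0,-1]])

```text
time_s: 14.48
eef_pos: [425.5, 236.2, 180.0]
ee_rot: [0.001, 0.73, 0.683, 0.001]
force: [-1.1, 0.3, -2.7]
grip_width: 0.736
```

play_rows(deltas=[[0.05,-0.4,0,0,0,0.17,-1],[0.05,-0.8,0,0,0,0,-1],[0.05,-1,0,0,0,0,-1],[0.05,-1,0,0,0,0,-1],[0.05,-1,0,0,0,0,-1],[0.05,-1,0,0,0,0,-1],[0.05,-1,0,0,0,0,-1],[0.05,-1,0,0,0,0,-1]])

```text
time_s: 15.15
eef_pos: [440.0, -53.6, 177.3]
ee_rot: [-0.001, 0.724, 0.69, -0.0]
force: [1.6, 0.4, -2.2]
grip_width: 0.736
```

play_rows(deltas=[[0.05,-1,0,0,0,0,-1],[0.05,-1,0,0,0,0,-1],[0.05,-1,0,0,0,0,-1],[0.05,-1,0,0,0,0,-1],[0.05,-1,0,0,0,0,-1],[0.05,-1,0,0,0,0,-1],[0.05,-1,0,0,0,0,-1],[0.05,-1,0,0,0,0,-1]])

```text
time_s: 15.82
eef_pos: [456.2, -373.4, 176.7]
ee_rot: [-0.002, 0.724, 0.69, 0.0]
force: [1.6, 0.3, -1.8]
grip_width: 0.737
```

play_rows(deltas=[[0.05,-0.9,0,0,0,0,-1],[0.05,-0.5,0,0,0,0,-1],[0,0,0,0,0,0,-1],[0,0,0,0,0,0,-1]])

```text
time_s: 16.15
eef_pos: [460.4, -428.0, 176.3]
ee_rot: [-0.002, 0.724, 0.689, 0.0]
force: [-0.6, 0.4, -2.7]
grip_width: 0.732
```

```bash
python3 - <<'E'
from h import *
st(); c=cam("wrist"); save(c,"w5.png",k=1.3)
t=cam("top"); Pt=cloud(t); q=(Pt[...,1]<-190)&(Pt[...,1]>-580)&(Pt[...,0]>340)&(Pt[...,0]<600)&(Pt[...,2]>15)&(Pt[...,2]<32); print(rect(Pt[q]))
E
```

```text
t 16.15 p [ 460.4 -428.   176.3] yaxis [ 0.999 -0.05  -0.002] z [-0.002  0.003 -1.   ] j [-0.94  0.59  1.23  0.    1.33 -0.89] F [-0.6  0.4 -2.7] g 0.732
[ 444.  -341.8  274.7  215.5   87.2   22.3]
```

View pics/w5.png

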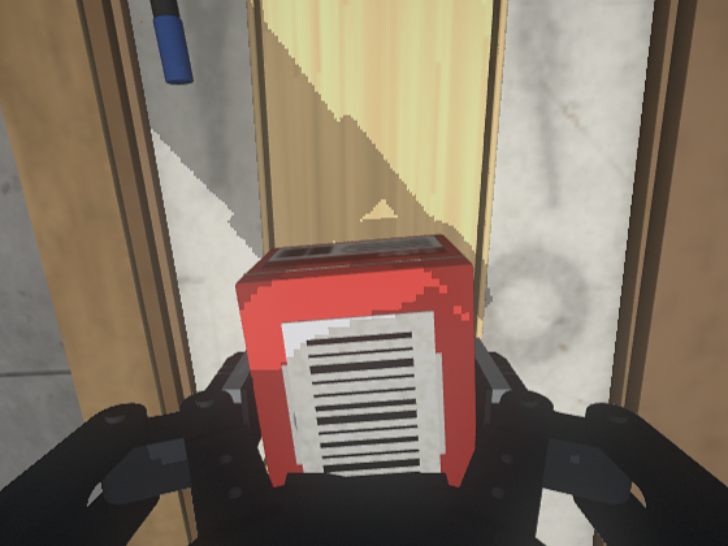

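```bash
python3 - <<'E'
from h import *
c=cam("wrist"); f=lambda L,z: ray(c,np.array(L)/1.3,z).round(1)
print(f([(250,20),(506,20),(263,230),(490,230)],24))
t=cam("top"); Pt=cloud(t); q=((Pt[...,1]<-220)&(Pt[...,1]>-560)&(Pt[...,0]>370)&(Pt[...,0]<570)&(Pt[...,2]>17)&(Pt[...,2]<29)).astype(np.uint8)
n,l,s,_=cv2.connectedComponentsWithStats(q)
for i in range(1,n):
    if s[i,4]>8: print(s[i],rect(Pt[l==i]))
E
```

```text
[[ 396.1 -273.2   24. ]
 [ 553.1 -280.7   24. ]
 [ 389.4 -403.    24. ]
 [ 547.4 -410.3   24. ]]
[350 185  70  20 145] [ 545.2 -351.2  239.2   62.2  -77.1   22.6]
[350 206  30  27  85] [ 417.2 -265.9  126.6   62.6   46.7   23. ]
```

play_rows(deltas=[[0.13,-0.5,0,0,0,0,-1],[0,-0.52,-0.3,0,0,0,-1],[0,0,-0.8,0,0,0,-1],[0,0,-0.8,0,0,0,-1],[0,0,-0.8,0,0,0,-1],[0,0,-0.6,0,0,0,-1],[0,0,-0.3,0,0,0,-1],[0,0,-0.2,0,0,0,-1]])

```text
time_s: 17.02
eef_pos: [466.3, -467.7, 25.3]
ee_rot: [-0.001, 0.724, 0.69, 0.0]
force: [0.4, -0.4, -1.8]
grip_width: 0.735
```

play_rows(deltas=[[0,0,-0.2,0,0,0,-1],[0,0,-0.05,0,0,0,-1],[0,0,0,0,0,0,-1],[0,0,0,0,0,0,-1]])

```text
time_s: 17.35
eef_pos: [466.7, -469.2, 17.7]
ee_rot: [0.001, 0.724, 0.69, -0.0]
force: [-0.3, 0.7, -1.4]
grip_width: 0.735
```

play_rows(deltas=[[0,0,-0.1,0,0,0,-1],[0,0,0,0,0,0,-1]])

```text
time_s: 17.52
eef_pos: [466.4, -469.0, 12.8]
ee_rot: [0.0, 0.724, 0.69, -0.0]
force: [0.4, 0.4, -1.6]
grip_width: 0.734
```

play_rows(deltas=[[0,0,0,0,0,0,1],[0,0,0,0,0,0,1],[0,0,0,0,0,0,1],[0,0,0.3,0,0,0,1],[0,0,0.7,0,0,0,1],[0,0,0.9,0,0,0,1],[0,0,0.9,0,0,0,1],[0,0,0.9,0,0,0,1]])

```text
time_s: 18.18
eef_pos: [466.2, -468.5, 163.4]
ee_rot: [0.0, 0.724, 0.69, -0.0]
force: [-0.1, 0.3, 0.8]
grip_width: 1.0
```

play_rows(deltas=[[-0.1,1,0.3,0,0,-0.17,1],[-0.1,1,0.3,0,0,0,1],[-0.1,1,0,0,0,0,1],[-0.1,1,0,0,0,0,1],[-0.1,1,0,0,0,0,1],[-0.1,1,0,0,0,0,1],[-0.1,1,0,0,0,0,1],[-0.1,1,0,0,0,0,1]])

```text
time_s: 18.85
eef_pos: [433.8, -147.5, 185.4]
ee_rot: [0.001, 0.73, 0.683, 0.0]
force: [0.5, 0.4, 0.5]
grip_width: 1.004
```

```bash
cat >> h.py <<'E'
def boxes(c,zs):
    "held/placed cartons in tray area, by height of lid"
    P=cloud(c)
    for z in zs:
        Q=comp(P,z-4,z+4,380,560,-540,-220)
        if Q is not None: print("lid z",z,rect(Q),len(Q))
    q=((P[...,1]<-190)&(P[...,1]>-580)&(P[...,0]>350)&(P[...,0]<590)&(P[...,2]>16)&(P[...,2]<30)); print("tray rim",rect(P[q]))
E
python3 - <<'E'
from h import *
st(); boxes(cam("top"),[50])
E
```

```text
t 18.85 p [ 433.8 -147.5  185.4] yaxis [ 0.998 -0.067  0.001] z [ 0.001 -0.001 -1.   ] j [-0.58  0.21  1.76  0.    1.17 -0.52] F [0.5 0.4 0.5] g 1.004
lid z 50 [ 464.7 -472.6   92.8   58.   -87.8   49.4] 293
tray rim [ 469.4 -381.5  281.   160.1   87.1   22.5]
```

play_rows(deltas=[[-0.15,0.96,0,0,0,0,-1],[-0.15,0.96,0,0,0,0,-1],[-0.15,0.96,0,0,0,0,-1],[-0.16,0.96,0,0,0,0,-1],[-0.16,0.96,0,0,0,0,-1],[-0.16,0.96,0,0,0,0,-1],[-0.16,0.96,0,0,0,0,-1],[-0.16,0.95,0,0,0,0,-1]])

```text
time_s: 19.57
eef_pos: [383.8, 159.3, 185.5]
ee_rot: [0.001, 0.73, 0.683, 0.001]
force: [1.1, 0.3, 0.2]
grip_width: 0.002
```

play_rows(deltas=[[0,0,0,0,0,0,-1],[0,0,-0.8,0,0,0,-1],[0,0,-0.8,0,0,0,-1],[0,0,-0.6,0,0,0,-1],[0,0,-0.2,0,0,0,-1],[0,0,0,0,0,0,-1],[0,0,0,0,0,0,-1]])

```text
time_s: 20.15
eef_pos: [385.1, 157.5, 89.5]
ee_rot: [0.0, 0.73, 0.683, 0.001]
force: [0.7, -0.1, 0.4]
grip_width: -0.0
```

Same push again.

play_rows(deltas=[[0.2,-0.08,0,0,0,0,-1],[0.3,-0.17,0,0,0,0,-1],[0.2,-0.15,0,0,0,0,-1],[0.22,-0.13,0,0,0,0,-1],[0.22,-0.1,0,0,0,0,-1],[0.23,-0.1,0,0,0,0,-1],[0.24,-0.07,0,0,0,0,-1],[0.24,-0.07,0,0,0,0,-1]])

```text
time_s: 20.82
eef_pos: [457.6, 121.4, 88.6]
ee_rot: [-0.001, 0.73, 0.683, -0.002]
force: [-6.6, -3.8, -1.6]
grip_width: 0.004
```

play_rows(deltas=[[0.24,0,0,0,0,0,-1],[0.24,0,0,0,0,0,-1],[0.24,0,0,0,0,0,-1],[0,0,0,0,0,0,-1],[0,0,0.6,0,0,0,-1],[0,0,1,0,0,0,-1],[0,0,1,0,0,0,-1],[0,0,1,0,0,0,-1]])

```text
time_s: 21.48
eef_pos: [486.9, 122.5, 235.3]
ee_rot: [0.0, 0.73, 0.683, 0.0]
force: [1.0, -0.5, 0.9]
grip_width: 0.002
```

```bash
python3 - <<'E'
from h import *
st()
c=cam("top"); P=cloud(c)
for n,b in dict(c2=(115,127,380,470,180,290),c3=(109,121,450,550,270,360)).items():
    Q=comp(P,*b); print(n,None if Q is None else (rect(Q),len(Q)))
c=cam("scene"); save(c,"s4.png",(150,130,420,330),2.5)
E
```

```text
t 21.48 p [486.9 122.5 235.3] yaxis [ 0.998 -0.066  0.001] z [ 0.001 -0.    -1.   ] j [ 0.01  0.26  1.56 -0.    1.32  0.08] F [ 1.  -0.5  0.9] g 0.002
c2 (array([420.4, 235.4, 115.9,  61.6,  83.9, 121.7]), 91)
c3 (array([507.3, 267.1, 157.7,  74.6,  86.9, 115.9]), 439)
```

View pics/s4.png

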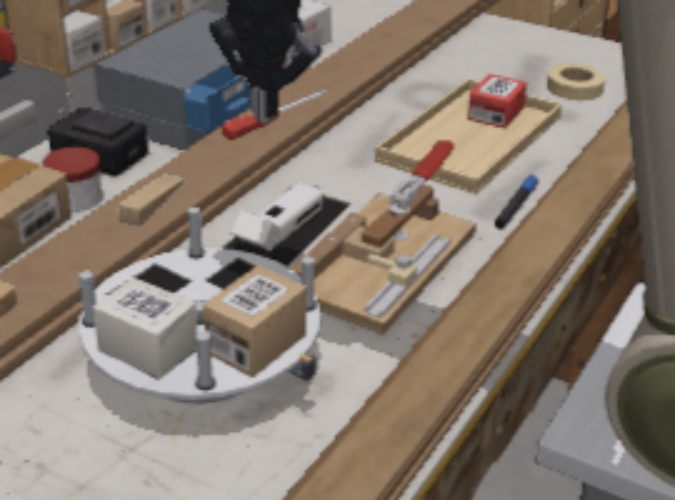

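play_rows(deltas=[[0.4,-0.74,-0.4,0,0,0.42,0.5],[0.4,-0.74,-0.4,0,0,0,0.5],[0.4,-0.74,-0.4,0,0,0,0.5],[0.4,-0.74,-0.4,0,0,0,0.5],[0.39,-0.74,-0.4,0,0,0,0.5],[0,0,-0.8,0,0,0,0.5],[0,0,-0.8,0,0,0,0.5],[0,0,-0.8,0,0,0,0.5]])

```text
time_s: 22.25
eef_pos: [567.0, -26.2, 55.5]
ee_rot: [0.001, 0.715, 0.699, 0.0]
force: [1.0, 0.3, -0.5]
grip_width: 0.751
```

play_rows(deltas=[[0,0,-0.8,0,0,0,0.5],[0,0,-0.3,0,0,0,0.5],[0,0,-0.1,0,0,0,0.5],[0,0,0,0,0,0,0.5]])

```text
time_s: 22.58
eef_pos: [567.0, -25.4, 8.8]
ee_rot: [0.0, 0.715, 0.699, 0.0]
force: [0.4, 0.3, 0.8]
grip_width: 0.751
```

play_rows(deltas=[[0,0,-0.05,0,0,0,0.5],[0,0,0,0,0,0,-1],[0,0,0,0,0,0,-1],[0,0,0,0,0,0,-1],[0,0,0,0,0,0,-1],[0,0,0,0,0,0,-1],[0,0,0.4,0,0,0,-1],[0,0,0.8,0,0,0,-1]])

```text
time_s: 23.25
eef_pos: [564.8, -24.8, 52.4]
ee_rot: [-0.003, 0.715, 0.699, -0.002]
force: [1.3, 0.0, -2.0]
grip_width: 0.488
```

play_rows(deltas=[[0,0,0.8,0,0,0,-1],[0,0,0.8,0,0,0,-1],[0,0,0.8,0,0,0,-1],[-0.32,0.3,0.37,0,0,0,-1],[-0.6,0.57,0,0,0,0,-1],[-0.6,0.57,0,0,0,0,-1],[-0.6,0.57,0,0,0,0,-1],[-0.6,0.57,0,0,0,0,-1]])

```text
time_s: 23.92
eef_pos: [456.6, 78.8, 165.6]
ee_rot: [0.0, 0.715, 0.699, 0.0]
force: [0.9, 0.9, -2.3]
grip_width: 0.488
```

play_rows(deltas=[[-0.6,0.57,0,0,0,0,-1],[-0.32,0.32,0,0,0,0,-1],[0,0,0,0,0,0,-1],[0,0,0,0,0,0,-1],[0,0,0,0,0,0,-1]])

```text
time_s: 24.33
eef_pos: [421.8, 113.1, 165.5]
ee_rot: [0.0, 0.715, 0.699, 0.0]
force: [-0.2, 0.3, -1.2]
grip_width: 0.481
```

```bash
python3 - <<'E'
from h import *
st(); c=cam("wrist"); scanpose(c)
for n in("top","scene"):
    c=cam(n); m,G=label(c,121); p=c["pixels"].astype(int)
    sat=p.max(2)-p.min(2); b=(m&(sat<45)).astype(np.uint8); b=cv2.morphologyEx(b,cv2.MORPH_OPEN,np.ones((2,2),np.uint8))
    k,l,s,_=cv2.connectedComponentsWithStats(b); i=1+np.argmax(s[1:,4]); print(n,"label",rect(G[l==i]),s[i,4],"lid",rect(G[m]),m.sum())
E
```

```text
t 24.33 p [421.8 113.1 165.5] yaxis [ 1.    -0.022  0.001] z [ 0.001 -0.    -1.   ] j [-0.01  0.19  1.84 -0.    1.11  0.02] F [-0.2  0.3 -1.2] g 0.481
-30 26.4 436
-20 26.5 939
-10 26.5 1019
0 26.6 858
10 26.5 363
20 26.5 429
30 26.5 1313
40 28.4 1185
50 38.9 1546
60 38.3 2154
70 28.4 1798
y ext [-29.1  75.3]
top label [418.2 255.5  43.6  28.2  -1.2 121. ] 128 lid [ 4.229e+02  2.620e+02  5.960e+01  3.440e+01 -3.000e-01  1.210e+02] 211
scene label [418.5 242.4  60.8  45.7  85.9 121. ] 271 lid [417.1 239.8  82.3  70.6  86.3 121. ] 528
```

play_rows(deltas=[[0,0.05,0,0,0,0,-1],[0,0,0,0,0,0,-1],[0,0,0,0,0,0,-1],[0,0,0,0,0,0,-1],[0,0,0,0,0,0,-1],[0,0,0,0,0,0,-1],[0,0,0,0,0,0,-1],[0,0,0,0,0,0,-1]])

```text
time_s: 25.15
eef_pos: [421.2, 115.5, 165.1]
ee_rot: [-0.0, 0.715, 0.699, 0.0]
force: [-0.4, 0.2, -1.1]
grip_width: 0.486
```

play_rows(deltas=[[0,0,0,0,0,0,-1],[0,0,0,0,0,0,-1],[0,0,0,0,0,0,-1],[0,0,0,0,0,0,-1],[0,0,0,0,0,0,-1],[0,0,0,0,0,0,-1],[0,0,0,0,0,0,-1],[0,0,0,0,0,0,-1]])

```text
time_s: 25.82
eef_pos: [421.2, 115.5, 165.1]
ee_rot: [0.0, 0.715, 0.699, 0.0]
force: [0.6, -0.8, -2.0]
grip_width: 0.483
```

play_rows(deltas=[[0,0,0,0,0,0,-1],[0,0,0,0,0,0,-1],[0,0,0,0,0,0,-1],[0,0,0,0,0,0,-1],[0,0,0,0,0,0,-1],[0.3,-0.28,0,0,0,0,-1],[0.6,-0.57,0,0,0,0,-1],[0.6,-0.57,0,0,0,0,-1]])

```text
time_s: 26.48
eef_pos: [481.7, 58.4, 165.3]
ee_rot: [0.0, 0.714, 0.7, 0.0]
force: [0.7, -0.2, -1.2]
grip_width: 0.482
```

play_rows(deltas=[[0.6,-0.57,0,0,0,0,-1],[0.6,-0.57,0,0,0,0,-1],[0.6,-0.57,0,0,0,0,-1],[0.32,-0.34,0,0,0,0,-1],[0,0,-0.8,0,0,0,-1],[0,0,-0.8,0,0,0,-1],[0,0,-0.8,0,0,0,-1],[0,0,-0.8,0,0,0,-1]])

```text
time_s: 27.15
eef_pos: [565.9, -23.3, 35.7]
ee_rot: [0.0, 0.715, 0.699, 0.0]
force: [0.1, -0.1, -1.3]
grip_width: 0.485
```

play_rows(deltas=[[0,0,-0.4,0,0,0,-1],[0,0,-0.2,0,0,0,-1],[0,0,0,0,0,0,-1],[0,0,0,0,0,0,-1]])

```text
time_s: 27.48
eef_pos: [566.5, -23.4, 13.9]
ee_rot: [0.0, 0.715, 0.699, 0.0]
force: [0.4, -0.9, -1.2]
grip_width: 0.482
```

play_rows(deltas=[[0,0,-0.12,0,0,0,-1],[0,0,0,0,0,0,-1],[0,0,0,0,0,0,0.5],[0,0,0,0,0,0,0.5],[0,0,0,0,0,0,0.5],[0,0,0.4,0,0,0,0.5],[0,0,0.9,0,0,0,0.5],[0,0,1,0,0,0,0.5]])

```text
time_s: 28.15
eef_pos: [564.9, -23.0, 100.3]
ee_rot: [-0.002, 0.715, 0.699, -0.001]
force: [0.5, 0.2, -0.1]
grip_width: 0.751
```

play_rows(deltas=[[0,0,1,0,0,0,1],[-0.3,0.51,0.8,0,0,-0.42,1],[-0.4,0.8,0.5,0,0,0,1],[-0.4,0.8,0.3,0,0,0,1],[-0.4,0.8,0,0,0,0,1],[-0.4,0.8,0,0,0,0,1],[-0.4,0.8,0,0,0,0,1],[-0.4,0.7,0,0,0,0,1]])

```text
time_s: 28.82
eef_pos: [456.9, 186.8, 204.9]
ee_rot: [0.0, 0.73, 0.683, 0.0]
force: [0.5, -0.4, 0.4]
grip_width: 1.003
```

play_rows(deltas=[[-0.4,0.7,0,0,0,0,1],[-0.45,0.6,0,0,0,0,1],[0,0,0,0,0,0,1],[0,0,-0.6,0,0,0,1],[0,0,-0.6,0,0,0,1],[0,0,0,0,0,0,1]])

```text
time_s: 29.32
eef_pos: [422.2, 236.5, 153.2]
ee_rot: [-0.001, 0.73, 0.683, -0.003]
force: [0.3, -0.3, -1.1]
grip_width: 1.003
```

```bash
python3 - <<'E'
from h import *
st(); c=cam("wrist"); P=cloud(c); m,G=label(c,121)
q=m&(np.abs(P[...,2]-121)<4); Q=G[q]; print(q.sum(),rect(Q))
print("x edges",[ (y,np.percentile(Q[np.abs(Q[:,1]-y)<4][:,0],[2,98]).round(1)) for y in(225,240,250,260)])
print("y far edge", np.percentile(Q[np.abs(Q[:,0]-424)<15][:,1],99.5))
print("tips",P[260:300,180:370,2][0].min())
E
```

```text
t 29.32 p [422.2 236.5 153.2] yaxis [ 0.998 -0.066 -0.006] z [-0.006 -0.002 -1.   ] j [ 0.27  0.31  1.72 -0.    1.12  0.33] F [ 0.3 -0.3 -1.1] g 1.003
14185 [421.7 240.2  82.7  61.6  86.3 121. ]
x edges [(225, array([391.1, 450.1])), (240, array([392. , 451.4])), (250, array([392.8, 451.7])), (260, array([393.4, 452.4]))]
y far edge 280.64491896412085
tips nan
```

play_rows(deltas=[[0,0.03,-0.5,0,0,0,1],[0,0,-0.6,0,0,0,1],[0,0,-0.5,0,0,0,1],[0,0,-0.3,0,0,0,1],[0,0,0,0,0,0,1],[0,0,0,0,0,0,-1],[0,0,0,0,0,0,-1],[0,0,0,0,0,0,-1]])

```text
time_s: 30.03
eef_pos: [424.9, 238.6, 82.1]
ee_rot: [0.001, 0.73, 0.683, 0.001]
force: [-1.3, -0.0, 7.1]
grip_width: 0.719
```

play_rows(deltas=[[0,0,0,0,0,0,-1],[0,0,0,0,0,0,-1],[0,0,0,0,0,0,-1],[0,0,0.2,0,0,0,-1],[0,0,0.4,0,0,0,-1],[0,0,0.6,0,0,0,-1],[0,0,0.8,0,0,0,-1],[0,0,0.8,0,0,0,-1]])

```text
time_s: 30.7
eef_pos: [423.5, 238.2, 194.4]
ee_rot: [-0.0, 0.73, 0.683, -0.0]
force: [0.9, -0.1, -2.6]
grip_width: 0.724
```

```bash
python3 - <<'E'
from h import *
st(); boxes(cam("top"),[50])
E
```

```text
t 30.7 p [423.5 238.2 194.4] yaxis [ 0.998 -0.066 -0.   ] z [-0. -0. -1.] j [ 0.27  0.26  1.67 -0.    1.21  0.34] F [ 0.9 -0.1 -2.6] g 0.724
lid z 50 [ 464.7 -472.7   88.9   60.1  -89.5   49.4] 303
tray rim [ 469.5 -381.3  281.9  160.3   87.2   22.8]
```

play_rows(deltas=[[0.07,-0.4,0,0,0,0.17,-1],[0.07,-0.8,0,0,0,0,-1],[0.07,-1,0,0,0,0,-1],[0.07,-1,0,0,0,0,-1],[0.07,-1,0,0,0,0,-1],[0.07,-1,0,0,0,0,-1],[0.07,-1,0,0,0,0,-1],[0.07,-1,0,0,0,0,-1]])

```text
time_s: 31.42
eef_pos: [446.1, -51.6, 193.3]
ee_rot: [0.001, 0.724, 0.69, 0.0]
force: [1.2, -0.8, -2.2]
grip_width: 0.722
```

play_rows(deltas=[[0.07,-1,0,0,0,0,-1],[0.07,-1,0,0,0,0,-1],[0.07,-1,0,0,0,0,-1],[0.07,-1,0,0,0,0,-1],[0.07,-1,0,0,0,0,-1],[0.07,-1,0,0,0,0,-1],[0.07,-1,0,0,0,0,-1],[0.07,-0.8,0,0,0,0,-1]])

```text
time_s: 32.08
eef_pos: [468.2, -364.6, 193.0]
ee_rot: [0.001, 0.724, 0.689, -0.0]
force: [0.2, -0.2, -2.7]
grip_width: 0.721
```

play_rows(deltas=[[0.04,-0.45,0,0,0,0,-1],[0,0,0,0,0,0,-1],[0,0,-0.8,0,0,0,-1],[0,0,-0.8,0,0,0,-1],[0,0,0,0,0,0,-1],[0,0,0,0,0,0,-1]])

```text
time_s: 32.58
eef_pos: [470.1, -378.8, 128.4]
ee_rot: [-0.001, 0.724, 0.69, 0.0]
force: [0.5, 0.7, -2.2]
grip_width: 0.723
```

```bash
python3 - <<'E'
from h import *
st(); c=cam("wrist"); P=cloud(c)
q=((P[...,2]>19)&(P[...,2]<28)&(P[...,0]>360)&(P[...,0]<580)&(P[...,1]>-345)&(P[...,1]<-200)); Q=P[q]
for y in(-330,-310,-290,-270): 
    a=Q[np.abs(Q[:,1]-y)<6][:,0]; print(y,np.percentile(a,[1,99]).round(1) if len(a) else None)
print("end y",np.percentile(Q[np.abs(Q[:,0]-470)<40][:,1],[1,50,99]).round(1))
boxes(cam("top"),[50])
E
```

```text
t 32.58 p [ 470.1 -378.8  128.4] yaxis [ 0.999 -0.048 -0.002] z [-0.001  0.002 -1.   ] j [-0.87  0.58  1.38  0.    1.19 -0.82] F [ 0.5  0.7 -2.2] g 0.723
-330 [391.5 550.8]
-310 [392.3 551.8]
-290 [393.4 552.5]
-270 [394.3 553.7]
end y [-250.1 -246.6 -242.7]
tray rim [ 470.6 -378.7  278.3  159.5   88.    22.5]
```

play_rows(deltas=[[0,-0.03,-0.6,0,0,0,-1],[0,0,-0.6,0,0,0,-1],[0,0,-0.6,0,0,0,-1],[0,0,-0.4,0,0,0,-1],[0,0,-0.2,0,0,0,-1],[0,0,-0.1,0,0,0,-1],[0,0,0,0,0,0,-1],[0,0,0,0,0,0,-1]])

```text
time_s: 33.35
eef_pos: [471.0, -381.6, 30.0]
ee_rot: [0.001, 0.724, 0.69, -0.0]
force: [-0.8, 0.3, -1.8]
grip_width: 0.727
```

play_rows(deltas=[[0,0,-0.06,0,0,0,-1],[0,0,0,0,0,0,-1],[0,0,0,0,0,0,1],[0,0,0,0,0,0,1],[0,0,0,0,0,0,1],[0,0,0.3,0,0,0,1],[0,0,0.7,0,0,0,1],[0,0,0.9,0,0,0,1]])

```text
time_s: 34.02
eef_pos: [469.5, -379.9, 101.7]
ee_rot: [-0.002, 0.724, 0.69, 0.0]
force: [0.2, -0.4, 0.8]
grip_width: 0.998
```

play_rows(deltas=[[0,0,0.9,0,0,0,1],[0,0,0.9,0,0,0,1],[-0.1,0.5,0.3,0,0,-0.17,1],[-0.2,0.95,0,0,0,0,1],[-0.2,0.95,0,0,0,0,1],[-0.2,0.95,0,0,0,0,1],[-0.2,0.95,0,0,0,0,1],[-0.2,0.95,0,0,0,0,1]])

```text
time_s: 34.68
eef_pos: [425.6, -169.2, 186.8]
ee_rot: [0.001, 0.73, 0.683, 0.0]
force: [0.0, 0.1, 0.0]
grip_width: 0.999
```

```bash
python3 - <<'E'
from h import *
st(); boxes(cam("top"),[50,66])
E
```

```text
t 34.68 p [ 425.6 -169.2  186.8] yaxis [ 0.998 -0.067  0.001] z [ 0.001 -0.001 -1.   ] j [-0.64  0.21  1.76  0.    1.18 -0.57] F [0.  0.1 0. ] g 0.999
lid z 50 [ 464.7 -472.3   89.7   58.9  -88.8   49.9] 305
lid z 66 [ 472.8 -388.3   99.6   67.6   86.4   65.4] 333
tray rim [ 469.6 -381.8  281.1  160.8   87.2   22.1]
```

play_rows(deltas=[[-0.13,0.99,0,0,0,0,-1],[-0.13,0.99,0,0,0,0,-1],[-0.13,0.99,0,0,0,0,-1],[-0.13,0.99,0,0,0,0,-1],[-0.13,0.99,0,0,0,0,-1],[-0.13,0.99,0,0,0,0,-1],[-0.13,0.99,0,0,0,0,-1],[-0.13,0.99,0,0,0,0,-1]])

```text
time_s: 35.4
eef_pos: [384.2, 147.8, 187.0]
ee_rot: [0.001, 0.73, 0.683, 0.001]
force: [0.6, -0.6, 0.6]
grip_width: -0.0
```

play_rows(deltas=[[0,0.27,0,0,0,0,-1],[0,0,-0.8,0,0,0,-1],[0,0,-0.8,0,0,0,-1],[0,0,-0.6,0,0,0,-1],[0,0,-0.23,0,0,0,-1],[0,0,0,0,0,0,-1],[0,0,0,0,0,0,-1]])

```text
time_s: 35.98
eef_pos: [385.1, 156.7, 89.5]
ee_rot: [0.0, 0.73, 0.683, 0.0]
force: [0.0, 0.5, 0.7]
grip_width: 0.001
```

play_rows(deltas=[[0.2,-0.06,0,0,0,0,-1],[0.3,-0.17,0,0,0,0,-1],[0.2,-0.15,0,0,0,0,-1],[0.22,-0.13,0,0,0,0,-1],[0.22,-0.1,0,0,0,0,-1],[0.23,-0.1,0,0,0,0,-1],[0.24,-0.07,0,0,0,0,-1],[0.24,-0.07,0,0,0,0,-1]])

```text
time_s: 36.65
eef_pos: [457.9, 121.5, 88.9]
ee_rot: [-0.001, 0.73, 0.683, -0.002]
force: [-7.4, -3.9, -1.3]
grip_width: -0.002
```

play_rows(deltas=[[0.24,0,0,0,0,0,-1],[0.24,0,0,0,0,0,-1],[0.24,0,0,0,0,0,-1],[0,0,0,0,0,0,-1],[0,0,0.6,0,0,0,-1],[0,0,1,0,0,0,-1],[0,0,1,0,0,0,-1],[0,0,1,0,0,0,-1]])

```text
time_s: 37.32
eef_pos: [487.2, 122.6, 235.5]
ee_rot: [0.0, 0.73, 0.683, 0.0]
force: [0.8, -0.5, -0.0]
grip_width: 0.002
```

play_rows(deltas=[[0.4,-0.74,-0.4,0,0,0.42,0.5],[0.4,-0.74,-0.4,0,0,0,0.5],[0.4,-0.74,-0.4,0,0,0,0.5],[0.4,-0.74,-0.4,0,0,0,0.5],[0.38,-0.7,-0.4,0,0,0,0.5],[0,0,-0.8,0,0,0,0.5],[0,0,0,0,0,0,0.5],[0,0,0,0,0,0,0.5]])

```text
time_s: 37.98
eef_pos: [566.1, -23.5, 120.8]
ee_rot: [-0.001, 0.715, 0.699, -0.0]
force: [0.6, -0.0, 1.7]
grip_width: 0.748
```

```bash
python3 - <<'E'
from h import *
st()
c=cam("top"); P=cloud(c)
Q=comp(P,109,121,380,470,180,290); print("c3",rect(Q),len(Q))
for n in("top","scene"):
    c=cam(n); m,G=label(c,115); print(n,"lid",rect(G[m]),m.sum())
save(c,"s5.png",(150,130,420,330),2.5)
E
```

```text
t 37.98 p [566.1 -23.5 120.8] yaxis [ 1.    -0.023 -0.002] z [-0.002  0.001 -1.   ] j [-0.25  0.51  1.51  0.    1.12 -0.23] F [ 0.6 -0.   1.7] g 0.748
c3 [423.6 245.1  86.9  57.8  89.7 115.4] 451
top lid [425.9 241.2  78.4  59.8  89.5 115. ] 472
scene lid [420.7 240.9  79.9  68.9  89.5 115. ] 506
```

View pics/s5.png

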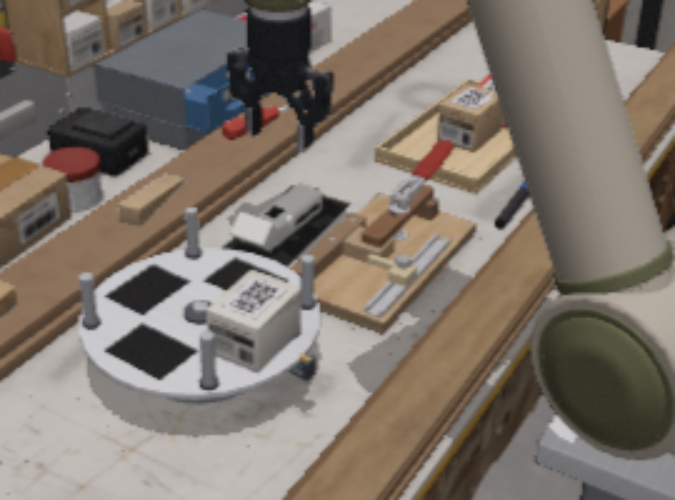

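play_rows(deltas=[[0,0,-0.8,0,0,0,0.5],[0,0,-0.8,0,0,0,0.5],[0,0,-0.7,0,0,0,0.5],[0,0,-0.4,0,0,0,0.5],[0,0,-0.12,0,0,0,0.5],[0,0,0,0,0,0,0.5],[0,0,0,0,0,0,-1],[0,0,0,0,0,0,-1]])

```text
time_s: 38.8
eef_pos: [567.8, -23.7, 10.0]
ee_rot: [0.001, 0.715, 0.699, 0.001]
force: [-2.6, 1.9, 34.4]
grip_width: 0.487
```

play_rows(deltas=[[0,0,0,0,0,0,-1],[0,0,0,0,0,0,-1],[0,0,0,0,0,0,-1],[0,0,0.4,0,0,0,-1],[0,0,0.8,0,0,0,-1],[0,0,0.8,0,0,0,-1],[0,0,0.8,0,0,0,-1],[0,0,0.8,0,0,0,-1]])

```text
time_s: 39.47
eef_pos: [566.6, -23.6, 154.5]
ee_rot: [0.001, 0.715, 0.699, 0.0]
force: [0.2, 0.0, -1.7]
grip_width: 0.483
```

play_rows(deltas=[[-0.3,0.29,0.23,0,0,0,-1],[-0.6,0.57,0,0,0,0,-1],[-0.6,0.57,0,0,0,0,-1],[-0.6,0.57,0,0,0,0,-1],[-0.6,0.57,0,0,0,0,-1],[-0.6,0.57,0,0,0,0,-1],[-0.32,0.33,0,0,0,0,-1],[0,0,0,0,0,0,-1]])

```text
time_s: 40.13
eef_pos: [419.7, 117.2, 162.1]
ee_rot: [0.0, 0.714, 0.7, 0.0]
force: [0.3, 0.3, -1.0]
grip_width: 0.479
```

play_rows(deltas=[[0,0,0,0,0,0,-1],[0,0,0,0,0,0,-1]])

```text
time_s: 40.3
eef_pos: [422.7, 114.8, 161.7]
ee_rot: [0.001, 0.715, 0.699, 0.001]
force: [0.4, 0.1, -0.8]
grip_width: 0.485
```

```bash
python3 - <<'E'
from h import *
st(); c=cam("wrist"); scanpose(c)
E
```

```text
t 40.3 p [422.7 114.8 161.7] yaxis [ 1.    -0.022  0.002] z [ 0.002 -0.    -1.   ] j [-0.    0.2   1.85 -0.    1.1   0.02] F [ 0.4  0.1 -0.8] g 0.485
-30 24.3 638
-20 24.4 936
-10 24.4 995
0 24.3 848
10 24.4 360
20 24.4 390
30 24.4 1263
40 26.0 1144
50 36.5 1472
60 36.5 2074
70 26.7 1746
80 18.9 17
y ext [-30.9  75.6]
```

play_rows(deltas=[[0,0,0,0,0,0,-1],[0,0,0,0,0,0,-1],[0,0,0,0,0,0,-1],[0,0,0,0,0,0,-1],[0,0,0,0,0,0,-1],[0,0,0,0,0,0,-1],[0,0,0,0,0,0,-1],[0,0,0,0,0,0,-1]])

```text
time_s: 41.02
eef_pos: [422.0, 115.1, 161.2]
ee_rot: [0.0, 0.715, 0.699, 0.0]
force: [0.4, -0.5, -1.3]
grip_width: 0.487
```

play_rows(deltas=[[0,0,0,0,0,0,-1],[0,0,0,0,0,0,-1],[0,0,0,0,0,0,-1],[0,0,0,0,0,0,-1],[0,0,0,0,0,0,-1],[0,0,0,0,0,0,-1],[0,0,0,0,0,0,-1],[0,0,0,0,0,0,-1]])

```text
time_s: 41.68
eef_pos: [422.0, 115.1, 161.1]
ee_rot: [-0.0, 0.715, 0.699, -0.0]
force: [0.7, 0.2, -2.0]
grip_width: 0.485
```

play_rows(deltas=[[0,0,0,0,0,0,-1],[0,0,0,0,0,0,-1],[0,0,0,0,0,0,-1],[0,0,0,0,0,0,-1],[0,0,0,0,0,0,-1],[0.3,-0.28,0,0,0,0.2,-1],[0.6,-0.57,0,0,0,0.2,-1],[0.6,-0.57,0,0,0,0.25,-1]])

```text
time_s: 42.35
eef_pos: [482.5, 57.9, 161.3]
ee_rot: [0.0, 0.69, 0.724, 0.0]
force: [0.7, 0.5, -0.9]
grip_width: 0.485
```

play_rows(deltas=[[0.6,-0.57,0,0,0,0,-1],[0.6,-0.57,0,0,0,0,-1],[0.6,-0.57,0,0,0,0,-1],[0.28,-0.3,0,0,0,0,-1],[0,0,-0.8,0,0,0,-1],[0,0,-0.8,0,0,0,-1],[0,0,-0.8,0,0,0,-1],[0,0,-0.7,0,0,0,-1]])

```text
time_s: 43.02
eef_pos: [564.6, -22.0, 35.1]
ee_rot: [-0.001, 0.691, 0.723, -0.0]
force: [-0.2, -0.7, -2.0]
grip_width: 0.486
```

play_rows(deltas=[[0,0,-0.3,0,0,0,-1],[0,0,-0.2,0,0,0,-1],[0,0,0,0,0,0,-1],[0,0,0,0,0,0,-1]])

```text
time_s: 43.35
eef_pos: [566.0, -22.2, 18.3]
ee_rot: [0.001, 0.691, 0.723, 0.0]
force: [0.8, -0.5, -1.5]
grip_width: 0.484
```

play_rows(deltas=[[0,0,-0.17,0,0,0,-1],[0,0,0,0,0,0,-1],[0,0,0,0,0,0,0.5],[0,0,0,0,0,0,0.5],[0,0,0,0,0,0,0.5],[0,0,0.4,0,0,0,0.5],[0,0,0.9,0,0,0,0.5],[0,0,1,0,0,0,0.5]])

```text
time_s: 44.02
eef_pos: [564.1, -21.8, 102.4]
ee_rot: [-0.002, 0.691, 0.723, -0.001]
force: [1.4, 0.0, 0.8]
grip_width: 0.751
```

play_rows(deltas=[[0,0,0.5,0,0,0,0.5],[0,0,0,0,0,0,0.5],[0,0,0,0,0,0,0.5]])

```text
time_s: 44.27
eef_pos: [565.6, -22.1, 123.4]
ee_rot: [0.001, 0.691, 0.723, 0.001]
force: [0.3, 0.3, -0.7]
grip_width: 0.748
```

```bash
python3 - <<'E'
from h import *
st(); c=cam("wrist"); save(c,"w6.png",(180,50,360,340),2)
P=cloud(c)
m=(np.abs(P[...,2]-35)<2.5)&(np.abs(P[...,0]-566)<40)&(np.abs(P[...,1]+25)<90)&(c["pixels"].min(2)>90)
Q=P[m]; print("body top",rect(Q),len(Q))
for y in(-80,-60,-40,-20,0,10): 
    a=Q[np.abs(Q[:,1]-y)<3]; print(y,np.percentile(a[:,0],[2,98]).round(1),np.median(a[:,2]).round(1))
print("rear",np.percentile(Q[:,1],[0.5,99.5]))
E
```

```text
t 44.27 p [565.6 -22.1 123.4] yaxis [0.999 0.046 0.002] z [ 0.002 -0.001 -1.   ] j [-0.25  0.5   1.51  0.    1.12 -0.29] F [ 0.3  0.3 -0.7] g 0.748
body top [564.9 -17.9 141.1  49.7 -87.1  34. ] 6117
-80 [550.4 583.7] 34.0
-60 [549.3 583.3] 34.0
-40 [548.5 582.3] 34.0
-20 [547.9 581.7] 34.0
0 [546.6 581.1] 34.0
10 [546.9 580.1] 33.9
rear [-86.74793202  51.44698267]
```

View pics/w6.png

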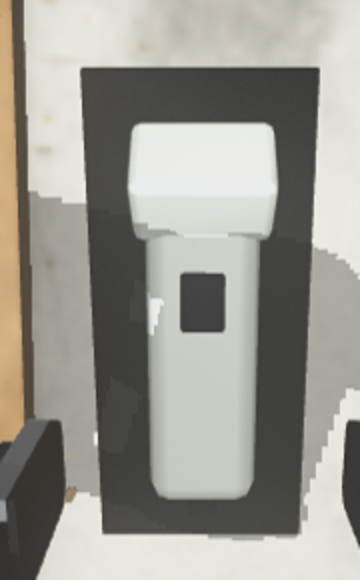

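play_rows(deltas=[[0,0,1,0,0,-0.5,1],[-0.3,0.51,0.8,0,0,0,1],[-0.4,0.8,0,0,0,0,1],[-0.4,0.8,0,0,0,0,1],[-0.4,0.8,0,0,0,0,1],[-0.4,0.8,0,0,0,0,1],[-0.4,0.8,0,0,0,0,1],[-0.4,0.7,0,0,0,0,1]])

```text
time_s: 44.98
eef_pos: [455.5, 187.9, 192.9]
ee_rot: [-0.001, 0.709, 0.705, -0.001]
force: [0.7, 0.5, 0.4]
grip_width: 1.003
```

play_rows(deltas=[[-0.4,0.7,0,0,0,0,1],[-0.43,0.6,0,0,0,0,1],[0,0,0,0,0,0,1],[0,0,-0.6,0,0,0,1],[0,0,-0.5,0,0,0,1],[0,0,0,0,0,0,1]])

```text
time_s: 45.48
eef_pos: [421.8, 237.6, 146.0]
ee_rot: [-0.002, 0.709, 0.705, -0.004]
force: [-0.9, -0.2, -0.4]
grip_width: 0.996
```

```bash
python3 - <<'E'
from h import *
st(); c=cam("wrist"); P=cloud(c); m,G=label(c,115)
q=m&(np.abs(P[...,2]-115)<4); Q=G[q]; print(q.sum(),rect(Q))
print("x edges",[ (y,np.percentile(Q[np.abs(Q[:,1]-y)<4][:,0],[2,98]).round(1)) for y in(225,240,250,260)])
print("y far edge", np.percentile(Q[np.abs(Q[:,0]-424)<15][:,1],99.5)); boxes(cam("top"),[50,66])
E
```

```text
t 45.48 p [421.8 237.6 146. ] yaxis [ 1.    -0.007 -0.008] z [-0.008 -0.002 -1.   ] j [ 0.27  0.32  1.73 -0.    1.1   0.28] F [-0.9 -0.2 -0.4] g 0.996
13456 [424.9 241.   79.5  59.3 -89.1 115. ]
x edges [(225, array([396.7, 453.6])), (240, array([396.5, 453.4])), (250, array([396.4, 453. ])), (260, array([396.3, 453.1]))]
y far edge 280.1618836464737
lid z 50 [ 464.7 -474.3   92.7   59.8  -86.8   49.1] 290
lid z 66 [ 471.5 -388.8   99.5   67.3   87.9   65.7] 385
tray rim [ 469.5 -381.   282.   160.5   87.3   22.7]
```

play_rows(deltas=[[0.02,0.06,-0.5,0,0,0,1],[0,0,-0.6,0,0,0,1],[0,0,-0.5,0,0,0,1],[0,0,-0.25,0,0,0,1],[0,0,0,0,0,0,1],[0,0,0,0,0,0,-1],[0,0,0,0,0,0,-1],[0,0,0,0,0,0,-1]])

```text
time_s: 46.25
eef_pos: [425.6, 241.0, 78.0]
ee_rot: [0.001, 0.709, 0.705, 0.001]
force: [0.2, 0.0, 4.2]
grip_width: 0.699
```

play_rows(deltas=[[0,0,0,0,0,0,-1],[0,0,0,0,0,0,-1],[0,0,0,0,0,0,-1],[0,0,0.2,0,0,0,-1],[0,0,0.4,0,0,0,-1],[0,0,0.6,0,0,0,-1],[0,0,0.8,0,0,0,-1],[0,0,0.8,0,0,0,-1]])

```text
time_s: 46.92
eef_pos: [424.2, 240.6, 190.1]
ee_rot: [-0.0, 0.709, 0.705, -0.0]
force: [1.1, 0.5, -2.4]
grip_width: 0.697
```

play_rows(deltas=[[0.08,-0.4,0,0,0,-0.38,-1],[0.08,-0.8,0,0,0,0,-1],[0.08,-0.98,0,0,0,0,-1],[0.08,-0.98,0,0,0,0,-1],[0.08,-0.98,0,0,0,0,-1],[0.08,-0.98,0,0,0,0,-1],[0.08,-0.98,0,0,0,0,-1],[0.08,-0.98,0,0,0,0,-1]])

```text
time_s: 47.58
eef_pos: [450.0, -44.3, 189.2]
ee_rot: [0.0, 0.723, 0.691, 0.0]
force: [1.2, 0.9, -3.5]
grip_width: 0.697
```

play_rows(deltas=[[0.08,-0.98,0,0,0,0,-1],[0.08,-0.98,0,0,0,0,-1],[0.08,-0.98,0,0,0,0,-1],[0.08,-0.98,0,0,0,0,-1],[0.08,-0.98,0,0,0,0,-1],[0.08,-0.8,0,0,0,0,-1],[0.08,-0.54,0,0,0,0,-1],[0.04,0,0,0,0,0,-1]])

```text
time_s: 48.25
eef_pos: [473.9, -296.0, 188.6]
ee_rot: [0.001, 0.725, 0.689, -0.0]
force: [-0.1, -0.5, -2.5]
grip_width: 0.696
```

play_rows(deltas=[[0,0,-0.8,0,0,0,-1],[0,0,-0.8,0,0,0,-1],[0,0,-0.4,0,0,0,-1],[0,0,0,0,0,0,-1],[0,0,0,0,0,0,-1]])

```text
time_s: 48.67
eef_pos: [474.4, -291.8, 109.0]
ee_rot: [-0.0, 0.723, 0.691, -0.0]
force: [0.2, 0.5, -1.8]
grip_width: 0.697
```

```bash
python3 - <<'E'
from h import *
st(); c=cam("wrist"); P=cloud(c)
q=((P[...,2]>19)&(P[...,2]<28)&(P[...,0]>360)&(P[...,0]<580)&(P[...,1]>-300)&(P[...,1]<-200)); Q=P[q]
for y in(-265,-255): 
    a=Q[np.abs(Q[:,1]-y)<5][:,0]; print(y,np.percentile(a,[1,99]).round(1) if len(a) else None)
a=Q[np.abs(Q[:,0]-470)<40]; print("end y",np.percentile(a[:,1],[1,50,99]).round(1) if len(a) else None)
t=cam("scene"); P=cloud(t); Q=comp(P,61,70,400,540,-460,-310); print("c2",None if Q is None else rect(Q)); boxes(t,[50])
E
```

```text
t 48.67 p [ 474.4 -291.8  109. ] yaxis [ 0.999 -0.046 -0.   ] z [-0.  0. -1.] j [-0.76  0.5   1.56 -0.    1.08 -0.72] F [ 0.2  0.5 -1.8] g 0.697
-265 [394.7 554. ]
-255 [395.2 554.3]
end y [-249.3 -245.6 -242. ]
c2 [ 3.554e+02 -9.840e+01  5.416e+02  3.000e-01 -6.740e+01  1.979e+02]
lid z 50 [350.8 -95.5 532.9  14.3 -66.3  46.6] 11
tray rim [ 473.1 -306.8  157.7  138.8   -2.7   21.5]
```

play_rows(deltas=[[0,-0.01,-0.6,0,0,0,-1],[0,0,-0.6,0,0,0,-1],[0,0,-0.4,0,0,0,-1],[0,0,-0.3,0,0,0,-1],[0,0,-0.15,0,0,0,-1],[0,0,0,0,0,0,-1],[0,0,0,0,0,0,-1]])

```text
time_s: 49.35
eef_pos: [474.9, -292.9, 27.4]
ee_rot: [0.001, 0.723, 0.691, 0.0]
force: [0.6, 0.2, -2.4]
grip_width: 0.699
```

play_rows(deltas=[[0,0,-0.1,0,0,0,-1],[0,0,0,0,0,0,-1],[0,0,0,0,0,0,1],[0,0,0,0,0,0,1],[0,0,0,0,0,0,1],[0,0,0.3,0,0,0,1],[0,0,0.7,0,0,0,1],[0,0,0.9,0,0,0,1]])

```text
time_s: 50.02
eef_pos: [473.5, -291.6, 98.4]
ee_rot: [-0.002, 0.723, 0.69, -0.0]
force: [0.2, 0.8, 0.7]
grip_width: 0.998
```

play_rows(deltas=[[0,0,0.9,0,0,0,1],[0,0,0.9,0,0,0,1],[0,0,0.9,0,0,0,1],[-0.2,0.8,0.8,0,0,0,1],[-0.4,0.8,0.4,0,0,0,1],[-0.4,0.8,0,0,0,0,1],[-0.4,0.8,0,0,0,0,1],[-0.4,0.8,0,0,0,0,1]])

```text
time_s: 50.68
eef_pos: [402.0, -134.0, 252.3]
ee_rot: [0.001, 0.723, 0.69, 0.0]
force: [1.3, 0.4, -0.3]
grip_width: 1.004
```

```bash
python3 - <<'E'
from h import *
st(); c=cam("top"); boxes(c,[50,60,66]); save(c,"top2.png",(150,130,450,270),2.6)
E
```

```text
t 50.68 p [ 402.  -134.   252.3] yaxis [ 0.999 -0.047  0.001] z [ 0.001 -0.001 -1.   ] j [-0.6   0.07  1.74  0.    1.33 -0.55] F [ 1.3  0.4 -0.3] g 1.004
lid z 50 [ 464.8 -472.    88.7   57.9  -87.6   49.9] 312
lid z 60 [ 462.8 -253.9  165.4   75.5  -77.4   60. ] 309
lid z 66 [ 473.1 -389.3  101.2   68.2   86.4   65.9] 386
tray rim [ 469.3 -381.1  282.1  160.3   87.2   22.5]
```

View pics/top2.png

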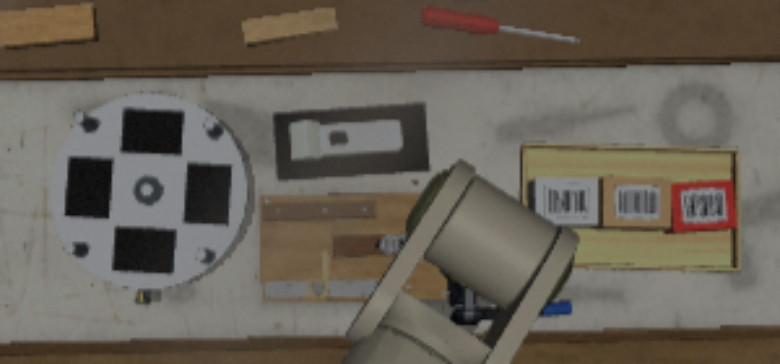

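```bash
python3 -c "
from rig import order
print(order.finish_job())"
```

```text
the job is handed in; nothing more can be done
None
```

The job is done and handed in at about 51 s of robot time. All three cartons were present.

- **Table:** I pushed it anticlockwise one stop at a time to the third stop, where it rests. At each stop it rested over a second before the scan, about 2 to 3 s in all.
- **Scans:** At each stop I held the scanner level and still for about 1.5 s or more. By my reckoning the beam met the lid about 77–78 mm out. It was within about 5 mm of the carton's middle, or of the label where I could see it. There is no readout to confirm a barcode was actually read.
- **Cartons:** Each carton went into the tray straight after its scan, and none tipped.

**Last checks:**
- The final top view showed the disc empty and resting square at its stop, and the three cartons upright in a row inside the tray.
- The tray had not moved (centre about 469, -381 mm).
- The scanner lies flat on its mat, in line with it and within about 3 mm of its middle.

**Readings that were off:**
- Depth-based outlines were a few millimetres too wide at carton edges, and the last lid fits for cartons 2 and 3 blurred together. I judged those two by the picture and the release positions.
- The wrist briefly showed 34 N when the fingertips pressed the mat on the third scanner grasp. That is under the limits.

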